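Lock the shaker platform with its lock pin

TASK

Lock the shaker's platform so that it cannot move while the flasks are unloaded: take the red lock pin from the tool stand, put it through the brass bush in the platform and slide it and the platform along with the pin's tip on the deck below until the tip finds the hidden lock socket and drops in. Push the pin fully home, its collar down on the bush and the yellow keeper fallen back over the collar, and let go. Do not push or upset the flasks on the platform, the bottle or the other tools.

Things in the scene. Friction and masses are not known exactly. Their poses are not given: they have to be found in the camera images.
- lock_pin: lock pin, 157 mm, upright in one of the tool stand's holes. Origin at its lower tip, z up along it. From the tip: bullet nose (flat 5 mm across, 12 mm at 7 mm up), steel shank 12 mm diameter to 65 mm, flat collar 38 mm diameter from 65 to 71 mm, red round grip 21 mm diameter from 78 to 150 mm, top 157 mm. About 0.2 kg.
- pin_collar (a point): centre of the underside of the lock pin's collar, 65 mm above its tip
- pin_grip (a point): middle of where the lock pin's red grip is best held, 136 mm above its tip (at this height the fingertips clear the keeper and its bracket when the pin is home)
- clamp_key: bystander: T-shaped key with a 60 mm green crossbar (along its y, top 136 mm above its tip), standing in another hole of the tool stand. Origin at its lower tip.
- hex_driver: bystander: hand driver with a waisted black handle up to 26 mm diameter, 134 mm long, standing in another hole of the tool stand. Origin at its lower tip.
- tool_stand: fixed blue block 70 (x) x 190 (y) x 78 mm high, a row of three holes along its y at -60, 0 and +60 mm, each 15 mm diameter and 70 mm deep. The tools stand in them with their collars on the block's top, tips 13 mm over the bench. Origin at the centre of its underside; which tool is in which hole varies.
- shaker: fixed reciprocating laboratory shaker, white base 270 (x) x 290 (y) mm. Origin at the centre of its underside; z up; the controls are on its -x side; its platform travels along its y axis. Aluminium platform 280 x 320 mm, top 109 mm above the bench; a 3 mm black mat covers all but a 75 mm strip along its -x edge.
- platform (a joint): travel of the shaker's platform along the shaker's y axis, in m: 0 is mid-stroke, +0.028 and -0.028 are the end stops. It slides freely by hand with about 2 N and stays where it is left.
- bush (a point): centre of the rim of the brass guide bush in the platform's front strip, 117 mm above the bench; moves with the platform (shaker x = -105 mm, y = the travel). A funnel 27 mm across at the mouth narrows within 8 mm to a straight 14 mm bore, 22 mm long. A pin put through it stands on the deck with its collar 23 mm above the rim until its tip drops into the socket; home, its collar rests on the rim.
- deck (a point): point of the fixed steel deck under the bush at mid-stroke: 75 mm above the bench, 42 mm below the rim, 12 mm below the bush's lower end; axes as the shaker; oiled, friction about 0.2. On the line through it along the shaker's y is the lock socket, 15 mm diameter, 26 mm deep, out of sight under the platform: its centre lies 14 to 20 mm from this point, on the +y or the -y side, which is not known.
- keeper (a joint): angle (rad) of the yellow gravity keeper on the bush's +y side: 0 at rest, nose over the edge of a seated collar; 0.8 swung clear (nose down and away, tail weight up). Pivot 37 mm from the bush axis and 31 mm above the rim; bracket and tail stay below 50 mm above the rim. A collar going down pushes the nose aside with under 2 N; once it is on the rim the nose falls back over it.
- keeper_nose (a point): tip of the keeper's nose; at rest 13.5 mm above the rim and 15.5 mm from the bush axis
- conical_flask: bystander: empty conical flask, 70 mm diameter, 115 mm tall, blue cap, standing on the platform's mat behind the bush. Origin at the centre of its base.
- culture_flask: bystander: empty flat clear culture flask 146 x 78 x 36 mm with an orange cap, lying on the platform's mat. Origin under its middle, cap towards its +x.
- media_bottle: bystander: bottle with a blue cap, 72 mm diameter, 170 mm tall, standing on the bench near the tool stand. Origin at the centre of its base.

How it is judged:
By the outcome, as a careful person would: the job done as asked, in the order asked, and still so for the second after the job is handed in, with the robot touching nothing.
It also fails if it takes over 53 s, if anything falls off the work surface, if the arm or the gripper's body presses on something with over 40 N, if the wrist force passes 120 N, or if a joint passes its speed limit or range.

ROBOT

A 7-joint arm with a two-finger parallel gripper is mounted at the origin on the work surface. World frame = base frame: x ahead of the robot, y to its left, z up, the work surface at z = 0. Lengths are in m, angles in rad, forces in N, time in s.
With the tool pointing down it reaches from about 0.425 to 0.875 m from the base axis. Payload 4.7 kg.
Tool frame: the origin (TCP) lies at the very end of the fingers, on their centre line; the grasp point (between the pads) lies 19 mm behind it; x points along the fingers, z is the direction in which the jaws open and shut, and the axes are right-handed (so a half turn about x gives the same grasp; the last joint's range is limited). The gripper opens to 87 mm and grips with 3 to 60 N. Pads are 19 mm wide; open, the fingers measure 117 mm over their backs; the gripper's body (75 mm by 190 mm) begins 51 mm behind the grasp point.
Start: joints at [-1.275, 0.321, -0.07, 1.45, 0.023, 1.371, -0.057], TCP at [0.181, 0.624, 0.223] pointing down, gripper open.
Joint ranges: [-2.86, 2.86], [-0.3, 2.09], [-1.38, 1.24], [0.06, 2.45], [-1.56, 4.7], [0.09, 2.05], [-2.69, 2.69]. Speed limits (rad/s): [2.57, 2.57, 3.14, 3.14, 3.14, 3.14, 3.14].

INTERFACE

Orientations are given as a rotation vector (axis times angle).
In Python, from bench import telemetry, viewer, workorder gives the robot as it stands.
- The arm moves only by the shell command python3 -m creep 'ROWS' [FORCE]. ROWS is JSON, a list of rows, each an object of numbers: "fingers": the opening, from 0 (shut) to 1 (fully open); "x", "y", "z": the shift along the tool's x, y, z in units of 40 mm (1.0 is 40 mm); "twist": the turn about the tool's x in units of 5 degrees (1.0 is 5 degrees). In form: [{"fingers": .., "x": .., "y": .., "z": .., "twist": ..}, ...]. A call has 1 to 20 rows; each row is the pose to reach, as a shift and turn from the pose commanded when the call began, along the tool's axes at that moment; what a row does not reach only later rows make up. A row lasts 1/12 s, in which the tool goes at most 41.7 mm and 7.16 degrees, less where a joint would pass 70% of its speed; a pose out of reach is approached as far as the arm can. A call with a gripper value outside its range is refused whole. The fingers move at their own pace and stop on an object; FORCE is the grip in N (left out, the last holds). Time passes only in rows, so rows that repeat a pose let the fingers close. It gives the time, the measured TCP pose, the force and the opening at its end, in the units of the state.
- telemetry.get_state(): the state, without advancing time (a new reading comes with each control period).
- viewer.get_image(name): name is "scene" or "top"; returns a dict with "pixels" (384x512x3 uint8, red, green, blue), "z_map" (384x512 float32, m along the optical axis (not along the pixel's ray), 0 where there is no reading), "K" (3x3 intrinsics, pixels), "dist_coeffs" ([k1, k2, p1, p2, k3] as OpenCV has them; the pictures are not rectified), "xyz" and "attitude" of the camera in the world. Camera axes: x right, y up, looking along -z (the intrinsics and any distortion apply to the point x, -y, -z); pixel columns grow to the right and rows downward; lengths in m; the calibration is good to about 2 mm. A picture is of the moment at which its call begins.
- workorder.close_job(): hands the job in, once; it reports no verdict.
The state is a dict: "time": time; "joint_positions": joint angles; "qd": joint speeds; "joint_torque": joint torques, N m; "position": TCP position; "tool_rot": TCP orientation; "ft_force": force on the tool from outside, world axes, zero at the start; "torque": the same for the moment, N m; "grip_width": opening from 0.0 (shut) to 1.0 (fully open).
Only numpy, scipy, OpenCV 4.12 (cv2) and the standard library are available. Lean on these libraries where they do the work, as an engineer would, in place of code of your own. Each camera call takes 0.05 s, during which the arm holds its last target.

## Working session

There is one attempt and no reset: what is moved stays moved. The work goes in short steps, Python scripts to look and compute and a shell command to move; the robot and the scene stay as the last step left them, time stands still between calls to the robot, and variables do not carry over. Pictures are saved under pics/ and viewed, and the job is handed in when it is done.

```bash
ls; mkdir -p pics; cat > h.py <<'E'
import numpy as np, cv2
from scipy.spatial.transform import Rotation as R
from bench import telemetry, viewer, workorder
def rot(v):
    v=np.array(v,float)
    if v.shape==(3,3): return v
    return R.from_rotvec(v).as_matrix() if v.size==3 else R.from_quat(v).as_matrix()
def grab(name,tag):
    im=viewer.get_image(name); np.savez(f'pics/{tag}.npz',**{k:np.array(v) for k,v in im.items()})
    cv2.imwrite(f'pics/{tag}.png',cv2.cvtColor(im['pixels'],cv2.COLOR_RGB2BGR)); return im
def load(tag): return dict(np.load(f'pics/{tag}.npz'))
def ray(im,u,v):
    p=cv2.undistortPoints(np.array([[[u,v]]],float),np.array(im['K'],float),np.array(im['dist_coeffs'],float))[0,0]
    d=np.array([p[0],-p[1],-1.]); return np.array(im['xyz'],float),rot(im['attitude'])@d
def onplane(im,u,v,z):
    o,d=ray(im,u,v); return o+d*(z-o[2])/d[2]
def pix(im,P):
    P=np.atleast_2d(P); c=(P-np.array(im['xyz']))@rot(im['attitude']); c=c*[1,-1,-1]
    return cv2.projectPoints(c,np.zeros(3),np.zeros(3),np.array(im['K'],float),np.array(im['dist_coeffs'],float))[0][:,0]
def cloud(im):
    H,W=im['z_map'].shape; uu,vv=np.meshgrid(np.arange(W),np.arange(H))
    p=cv2.undistortPoints(np.stack([uu,vv],-1).reshape(-1,1,2).astype(float),np.array(im['K'],float),np.array(im['dist_coeffs'],float))[:,0]
    z=im['z_map'].reshape(-1,1); c=np.hstack([p[:,:1],-p[:,1:],-np.ones((len(p),1))])*z
    return (c@rot(im['attitude']).T+np.array(im['xyz'])).reshape(H,W,3)
E
python3 - <<'E'
from h import *
s=telemetry.get_state(); print(s)
for n in('scene','top'):
    im=grab(n,n+'0'); print(n,im['xyz'],im['attitude'],im['K'],im['dist_coeffs'])
E
```

```text
pics
{'time': 0.0, 'joint_positions': array([-1.27490976,  0.32180639, -0.07011095,  1.45168128,  0.02261952,
        1.3707771 , -0.05693192]), 'qd': array([ 4.53946998e-04,  5.94638650e-04, -1.75596547e-06, -9.51177046e-04,
        2.20809768e-03, -6.67649467e-06,  8.08077968e-04]), 'joint_torque': array([ 5.89185788e-05, -4.91295683e+01, -4.03866330e-01, -3.12540150e+01,
       -6.39580702e-02,  4.33164428e-02,  1.60900249e-04]), 'position': array([0.18063287, 0.62382454, 0.22146935]), 'tool_rot': array([-1.00039926,  1.33089124,  0.99837435]), 'ft_force': array([-0.2516667 , -0.03281459,  0.99184162]), 'torque': array([ 0.02734957, -0.0282886 , -0.03547153]), 'grip_width': 0.9995179744026801}
scene [1.34454593 0.18048689 0.65185121] [0.72535282 0.79799977 1.57775048] [[395.39528054   0.         255.68161231]
 [  0.         395.39528054 196.56609531]
 [  0.           0.           1.        ]] [-0.07606065  0.          0.          0.          0.        ]
top [0.34525187 0.06845137 1.2112263 ] [ 0.16814489 -0.16673375 -1.61137207] [[405.24168033   0.         247.19757897]
 [  0.         405.24168033 193.47699675]
 [  0.           0.           1.        ]] [-0.08680458  0.          0.          0.          0.        ]
```

View pics/scene0.png

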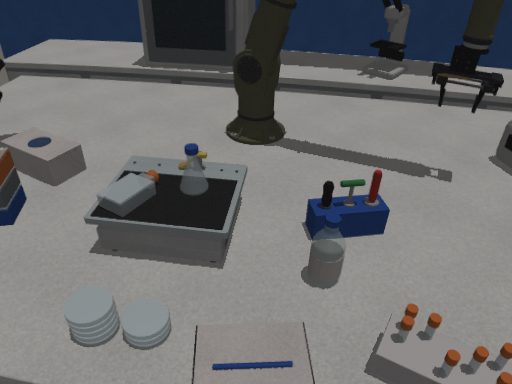

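View pics/top0.png

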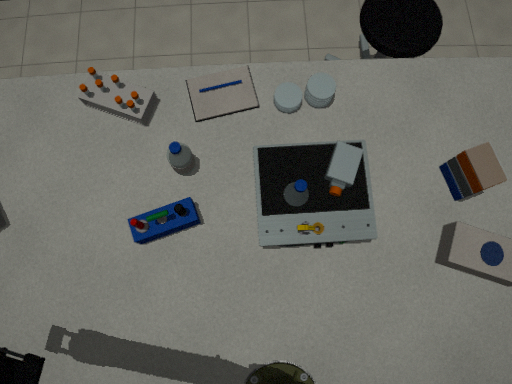

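The scene view shows the red pin in the stand at (376,185), the green T-key at (352,184) and the black driver at (327,193). The bottle is at (327,250), and the shaker with the yellow keeper is at (200,155). In the top view the pin is at about (137,224), the stand at (165,221) and the keeper at (310,228). Next I'll zoom in and measure.

```bash
python3 - <<'E'
from h import *
a=load('top0');b=load('scene0')
def crop(im,x0,x1,y0,y1,k): return cv2.resize(cv2.cvtColor(im['pixels'],cv2.COLOR_RGB2BGR)[y0:y1,x0:x1],None,fx=k,fy=k,interpolation=cv2.INTER_CUBIC)
cv2.imwrite('pics/c1.png',crop(a,250,380,205,255,6)); cv2.imwrite('pics/c2.png',crop(a,115,215,190,250,7)); cv2.imwrite('pics/c3.png',crop(b,90,260,135,235,4.5)); 
for n,im in(('top',a),('scene',b)):
    hsv=cv2.cvtColor(im['pixels'],cv2.COLOR_RGB2HSV); H,S,V=[hsv[...,i].astype(int) for i in range(3)]; P=cloud(im)
    for nm,m in dict(red=((H<4)|(H>174))&(S>150)&(V>60),green=(abs(H-62)<15)&(S>120),yellow=(abs(H-26)<6)&(S>150),blue=(abs(H-114)<8)&(S>150)).items():
        k,l,st,c=cv2.connectedComponentsWithStats(m.astype(np.uint8))
        for i in range(1,k):
            if st[i,4]>12:
                q=P[l==i]; print(n,nm,st[i],c[i].round(1),np.median(q,0).round(3),q[:,2].max().round(3))
E
```

```text
top red [131 219   6   6  31] [133.4 221.5] [0.509 0.365 0.169] 0.174
top green [147 210  21  11 109] [157.3 215.2] [0.526 0.307 0.147] 1.211
top yellow [297 222  27   9 120] [308.6 226.6] [ 0.477 -0.09   0.149] 0.159
top blue [199  80  42  12  95] [220.1  85.7] [0.957 0.134 0.023] 0.028
top blue [169 142  12  12 110] [174.7 147.5] [0.706 0.254 0.17 ] 1.211
top blue [440 163  22  37 284] [450.4 181.7] [ 0.606 -0.56   0.03 ] 1.211
top blue [294 179  14  13 135] [300.4 185.1] [ 0.572 -0.07   0.226] 0.23
top blue [ 128  197   72   47 1342] [166.5 221.5] [0.517 0.291 0.077] 1.211
top blue [481 242  22  24 259] [491.7 253.7] [ 0.379 -0.618  0.091] 0.097
scene red [374 171   8   6  39] [377.7 173.6] [0.516 0.367 0.167] 0.173
scene red [369 178  12  20 143] [374.5 187.2] [0.518 0.366 0.13 ] 0.652
scene red [369 198   7   4  19] [371.5 199.6] [0.518 0.366 0.092] 0.096
scene green [341 180  24   7 119] [352.4 183. ] [0.533 0.309 0.145] 0.15
scene yellow [198 153   8   5  30] [202.4 154.8] [ 0.481 -0.069  0.154] 0.159
scene blue [   0    0  142   58 5531] [66.2 21.5] [-1.464 -1.618  0.059] 0.652
scene blue [256   0   4   8  19] [257.5   3.1] [-1.465 -0.201  0.227] 0.243
scene blue [ 282    0  108   56 4620] [336.8  26.4] [-1.463  0.339  0.106] 0.652
scene blue [ 401    0   72   63 3157] [434.9  28.4] [-1.463  0.97   0.142] 0.652
scene blue [ 478    0   34   68 1158] [500.7  41.3] [-1.462  1.406  0.08 ] 0.652
scene blue [185 144  13  11 122] [191.1 149.1] [ 0.583 -0.066  0.226] 0.652
scene blue [  0 186  26  39 444] [ 12.6 209.1] [ 0.641 -0.555  0.027] 0.652
scene blue [ 306  195   83   43 2410] [347.5 216.6] [0.552 0.314 0.07 ] 0.652
scene blue [213 362  79   7 372] [251.9 365. ] [0.962 0.135 0.023] 0.652
```

View pics/c1.png

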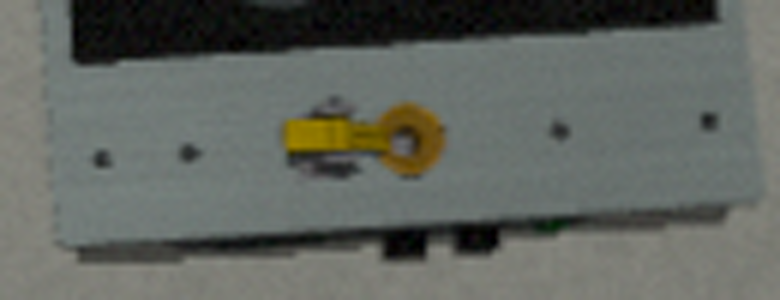

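View pics/c2.png

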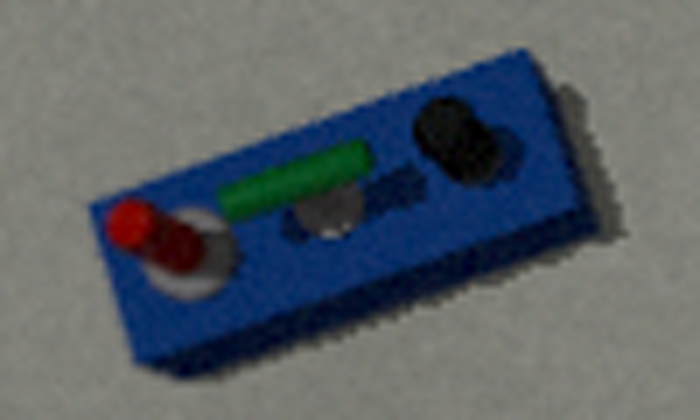

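View pics/c3.png

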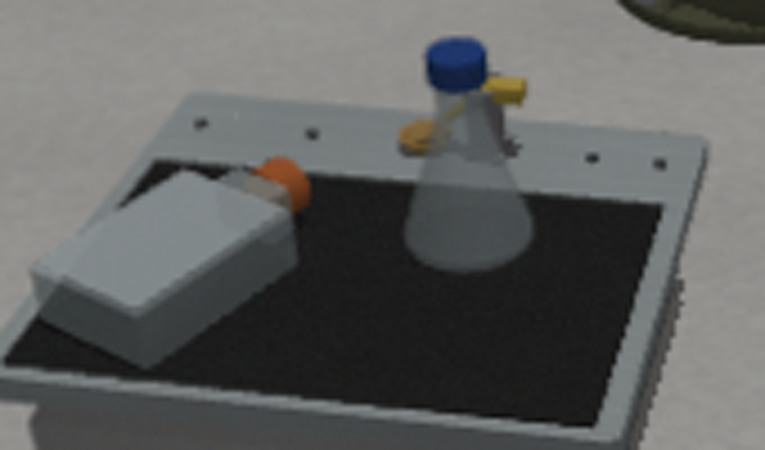

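The top crop shows the bush centre at (408,139), which is full pixel (318,228), with the keeper on the image-left (+y) side. The pin's top is at (131,223) in the crop, or (133.7,221.9) full. The green key bar points towards the pin, so the jaws should close across the stand's row.

```bash
python3 - <<'E'
from h import *
a=load('top0');b=load('scene0')
def tri(p,q):
    (o1,d1),(o2,d2)=ray(a,*p),ray(b,*q); d1/=np.linalg.norm(d1);d2/=np.linalg.norm(d2)
    s=np.linalg.lstsq(np.c_[d1,-d2],o2-o1,rcond=None)[0]; A,B=o1+d1*s[0],o2+d2*s[1]; return ((A+B)/2).round(4),np.linalg.norm(A-B).round(4)
print('pin top tri',tri((133.4,221.5),(377.7,172.3)))
print('pin top on plane .166',onplane(a,133.4,221.5,.166), onplane(b,377.7,173.2,.166))
print('collar',onplane(a,115+187/7,190+253/7,.084))
# stand top face corners from crop c2
c=[(92,205),(525,50),(600,212),(140,362)]
print('stand',[onplane(a,115+x/7,190+y/7,.078 ).round(4)[:2] for x,y in c])
# blue mask top face
P=cloud(a); hsv=cv2.cvtColor(a['pixels'],cv2.COLOR_RGB2HSV)
m=(abs(hsv[...,0].astype(int)-114)<8)&(hsv[...,1]>150)&(abs(P[...,2]-.078)<.012)&(P[...,1]>.15)&(P[...,0]>.4)&(P[...,0]<.65)
u=np.argwhere(m)[:,::-1]; W=np.array([onplane(a,x,y,.078)[:2] for x,y in u]).astype(np.float32); print(len(W),cv2.minAreaRect(W))
# platform
G=(abs(P[...,2]-.109)<.008)&(P[...,1]<.1)&(P[...,1]>-.35)&(P[...,0]>.4)&(P[...,0]<.8)
l=cv2.connectedComponentsWithStats(G.astype(np.uint8)); i=1+np.argmax(l[2][1:,4]); u=np.argwhere(l[1]==i)[:,::-1]
W=np.array([onplane(a,x,y,.110)[:2] for x,y in u]).astype(np.float32); r=cv2.minAreaRect(W); print('plat',len(W),r)
print(cv2.boxPoints(r).round(3))
print('bush top',onplane(a,250+408/6,205+139/6,.117))
print('bush scene',onplane(b,90+415/4.5,135+137/4.5,.117))
# floor-level/base points depth
print('table z',np.median(P[100:130,20:60,2]), 'strip z',np.median(P[240,270:290,2]))
s=telemetry.get_state(); print(rot(s['tool_rot']).round(3))
E
```

```text
pin top tri (array([0.5092, 0.3666, 0.1665]), np.float64(0.002))
pin top on plane .166 [0.50921675 0.36574747 0.166     ] [0.5120987  0.36742296 0.166     ]
collar [0.50780783 0.36517768 0.084     ]
stand [array([0.5301, 0.406 ]), array([0.5861, 0.2278]), array([0.5178, 0.1986]), array([0.4653, 0.3857])]
1111 ((0.5255635976791382, 0.3073616027832031), (0.07251591235399246, 0.19016849994659424), 17.728666305541992)
plat 9567 ((0.5810356736183167, -0.12258315086364746), (0.28855085372924805, 0.3260035514831543), 0.7749925851821899)
[[ 0.435  0.038]
 [ 0.439 -0.288]
 [ 0.728 -0.284]
 [ 0.723  0.042]]
bush top [ 0.47503565 -0.1238497   0.117     ]
bush scene [ 0.48311608 -0.12511997  0.117     ]
table z -0.00032682597850064443 strip z 0.10837888332932655
[[-0.    -0.961  0.278]
 [-0.002  0.278  0.961]
 [-1.    -0.    -0.002]]
```

Pin position: (0.508, 0.3655), with the collar ray, the top triangulation and the stand's hole all agreeing. Stand yaw is 17.7°. The first move goes above the pin and turns 56°.

```bash
python3 -m creep '[{"fingers":1,"x":0,"y":-0.4,"z":-0.16,"twist":0.5},{"fingers":1,"x":0,"y":-1.2,"z":-0.49,"twist":1.5},{"fingers":1,"x":0,"y":-2.1,"z":-0.85,"twist":2.6},{"fingers":1,"x":0,"y":-3,"z":-1.22,"twist":3.7},{"fingers":1,"x":0,"y":-3.9,"z":-1.59,"twist":4.8},{"fingers":1,"x":0,"y":-4.8,"z":-1.95,"twist":5.9},{"fingers":1,"x":0,"y":-5.7,"z":-2.32,"twist":7},{"fingers":1,"x":0,"y":-6.6,"z":-2.69,"twist":8.1},{"fingers":1,"x":0,"y":-7.5,"z":-3.05,"twist":9.2},{"fingers":1,"x":0,"y":-8.3,"z":-3.38,"twist":10.2},{"fingers":1,"x":0,"y":-9,"z":-3.66,"twist":11},{"fingers":1,"x":0,"y":-9.45,"z":-3.84,"twist":11.24},{"fingers":1,"x":0,"y":-9.66,"z":-3.93,"twist":11.24},{"fingers":1,"x":0,"y":-9.66,"z":-3.93,"twist":11.24},{"fingers":1,"x":0,"y":-9.66,"z":-3.93,"twist":11.24},{"fingers":1,"x":0,"y":-9.66,"z":-3.93,"twist":11.24}]' 30
python3 - <<'E'
from h import *
s=telemetry.get_state(); print(s['position'],rot(s['tool_rot']).round(3),s['joint_positions'].round(2),s['time'])
d=np.array([.508,.3655,.130])-s['position']; print('units',(d@rot(s['tool_rot'])/.04).round(3))
grab('top','top1');grab('scene','scene1')
E
```

```text
time: 1.43
position: [0.5062, 0.3682, 0.2224]
tool_rot: [-0.244, 1.558, 0.246]
ft_force: [-0.4, -0.0, -0.5]
grip_width: 1.003
[0.50617885 0.36818002 0.22235542] [[-0.001 -0.307  0.952]
 [ 0.001  0.952  0.307]
 [-1.     0.001 -0.001]] [-0.89  0.27  0.27  1.53 -0.07  1.36 -0.3 ] 1.4333
units [ 2.309 -0.081  0.025]
```

View pics/scene1.png

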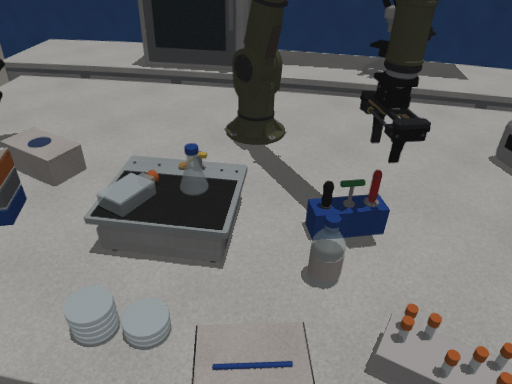

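```bash
python3 - <<'E'
from h import *
a=load('top1');b=load('scene1'); T=np.array([.5062,.3682,.2224]); z=np.array([.952,.307,0])
for im in(a,b): print(pix(im,[T,T+z*.0435,T-z*.0435,[.508,.3655,.17],[.508,.3655,.078]]).round(1).tolist())
o=[cv2.resize(cv2.cvtColor(im['pixels'],cv2.COLOR_RGB2BGR)[y:y+85,x:x+80],None,fx=5,fy=5,interpolation=3) for im,x,y in((b,340,90),(a,100,180))]
cv2.imwrite('pics/c4.png',np.hstack(o))
E
```

```text
[[126.1, 219.5], [121.1, 203.4], [131.2, 235.9], [133.1, 221.7], [142.2, 226.4]]
[[382.5, 151.2], [390.8, 160.6], [374.8, 142.6], [377.0, 170.8], [369.8, 202.0]]
```

View pics/c4.png

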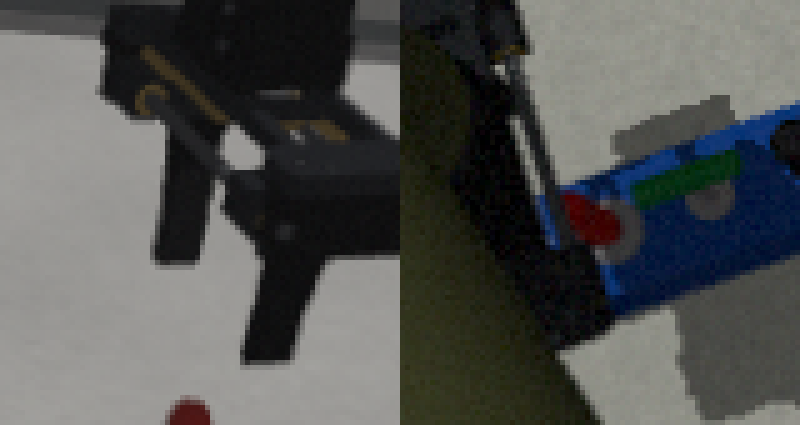

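The fingertips appear at (375,143) and (394,162) in the scene view, as projected. The pin sits between them, so I'll descend and grip.

```bash
python3 -m creep '[{"fingers":1,"x":0.2,"y":-0.08,"z":0.03,"twist":0},{"fingers":1,"x":0.7,"y":-0.08,"z":0.03,"twist":0},{"fingers":1,"x":1.2,"y":-0.08,"z":0.03,"twist":0},{"fingers":1,"x":1.7,"y":-0.08,"z":0.03,"twist":0},{"fingers":1,"x":2.1,"y":-0.08,"z":0.03,"twist":0},{"fingers":1,"x":2.31,"y":-0.08,"z":0.03,"twist":0},{"fingers":1,"x":2.31,"y":-0.08,"z":0.03,"twist":0},{"fingers":1,"x":2.31,"y":-0.08,"z":0.03,"twist":0},{"fingers":1,"x":2.31,"y":-0.08,"z":0.03,"twist":0}]' 30
python3 - <<'E'
from h import *
a=grab('top','top2');b=grab('scene','scene2')
s=telemetry.get_state(); print(s['position'],s['ft_force'])
o=[cv2.resize(cv2.cvtColor(im['pixels'],cv2.COLOR_RGB2BGR)[y:y+85,x:x+80],None,fx=5,fy=5,interpolation=3) for im,x,y in((b,330,140),(a,100,180))]
cv2.imwrite('pics/c5.png',np.hstack(o))
E
```

```text
time: 2.28
position: [0.5109, 0.3638, 0.1313]
tool_rot: [-0.241, 1.556, 0.243]
ft_force: [0.1, 0.0, 0.7]
grip_width: 0.999
[0.51108416 0.36382404 0.13164791] [-0.13242513  0.6983553   0.45512084]
```

View pics/c5.png

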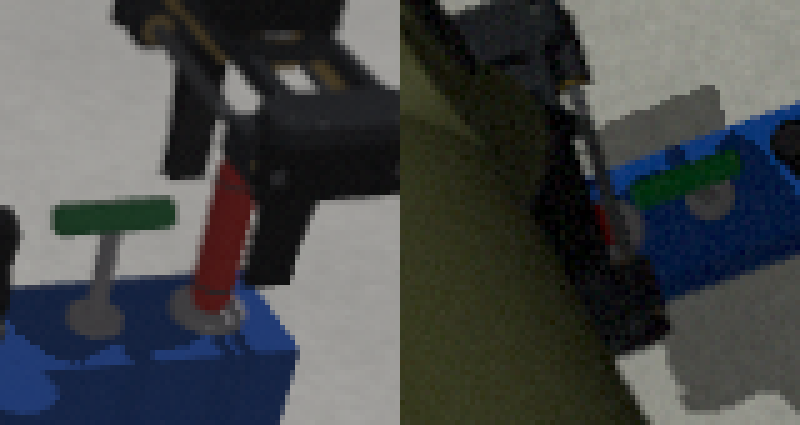

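Fingers straddle the red grip, and the key is clear to the left. I'll make a 2–3 mm correction, then close.

```bash
python3 -m creep '[{"fingers":1,"x":0.03,"y":0.06,"z":-0.06,"twist":0},{"fingers":1,"x":0.03,"y":0.06,"z":-0.06,"twist":0},{"fingers":0.6,"x":0.03,"y":0.06,"z":-0.06,"twist":0},{"fingers":0.4,"x":0.03,"y":0.06,"z":-0.06,"twist":0},{"fingers":0.3,"x":0.03,"y":0.06,"z":-0.06,"twist":0},{"fingers":0.2,"x":0.03,"y":0.06,"z":-0.06,"twist":0},{"fingers":0,"x":0.03,"y":0.06,"z":-0.06,"twist":0},{"fingers":0,"x":0.03,"y":0.06,"z":-0.06,"twist":0},{"fingers":0,"x":0.03,"y":0.06,"z":-0.06,"twist":0},{"fingers":0,"x":0.03,"y":0.06,"z":-0.06,"twist":0},{"fingers":0,"x":0.03,"y":0.06,"z":-0.06,"twist":0},{"fingers":0,"x":0.03,"y":0.06,"z":-0.06,"twist":0}]' 45
```

```text
time: 3.38
position: [0.5073, 0.3648, 0.129]
tool_rot: [-0.242, 1.557, 0.242]
ft_force: [-0.5, 0.8, -0.2]
grip_width: 0.323
```

The opening reads 28 mm and the grip should be 21 mm, so it's probably still closing. I'll hold and re-read.

```bash
python3 -m creep '[{"fingers":0,"x":0,"y":0,"z":0,"twist":0},{"fingers":0,"x":0,"y":0,"z":0,"twist":0},{"fingers":0,"x":0,"y":0,"z":0,"twist":0},{"fingers":0,"x":0,"y":0,"z":0,"twist":0}]' 45
```

```text
time: 3.72
position: [0.5074, 0.3648, 0.129]
tool_rot: [-0.242, 1.557, 0.242]
ft_force: [-0.1, -0.2, -0.1]
grip_width: 0.225
```

It's gripped at about 20 mm. Now lifting.

```bash
python3 -m creep '[{"fingers":0,"x":-0.1,"y":0,"z":0,"twist":0},{"fingers":0,"x":-0.4,"y":0,"z":0,"twist":0},{"fingers":0,"x":-0.8,"y":0,"z":0,"twist":0},{"fingers":0,"x":-1.2,"y":0,"z":0,"twist":0},{"fingers":0,"x":-1.6,"y":0,"z":0,"twist":0},{"fingers":0,"x":-2.1,"y":0,"z":0,"twist":0},{"fingers":0,"x":-2.6,"y":0,"z":0,"twist":0},{"fingers":0,"x":-3.1,"y":0,"z":0,"twist":0},{"fingers":0,"x":-3.6,"y":0,"z":0,"twist":0},{"fingers":0,"x":-4,"y":0,"z":0,"twist":0},{"fingers":0,"x":-4.25,"y":0,"z":0,"twist":0},{"fingers":0,"x":-4.25,"y":0,"z":0,"twist":0},{"fingers":0,"x":-4.25,"y":0,"z":0,"twist":0},{"fingers":0,"x":-4.25,"y":0,"z":0,"twist":0}]' 45
python3 - <<'E'
from h import *
a=grab('top','top3');b=grab('scene','scene3')
s=telemetry.get_state(); print(s['position'],s['ft_force'],rot(s['tool_rot']).round(4))
# shaker yaw: platform front edge & mat front edge lines from top0 crop c1 fit by mask
t=load('top0'); g=cv2.cvtColor(t['pixels'],cv2.COLOR_RGB2GRAY).astype(float)
for nm,z,f in(('mat',.112,lambda c:next(r for r in range(225,200,-1) if g[r,c]<g[r+2,c]-35)),):
    pts=[]
    for c in range(268,292):
        pts.append(onplane(t,c,f(c)+1,z)[:2])
    for c in range(310,362): pts.append(onplane(t,c,f(c)+1,z)[:2])
    pts=np.float32(pts); vx,vy,x,y=cv2.fitLine(pts,cv2.DIST_HUBER,0,.01,.01).ravel(); print(nm,np.degrees(np.arctan2(vx,-vy)) if vy<0 else np.degrees(np.arctan2(-vx,vy)),(x,y))
# holes in strip (screw dots) from crop
for x,y in((102,158),(190,153),(560,131),(709,121)): print(onplane(t,250+x/6,205+y/6,.109).round(4))
# flask cap
hs=load('scene0')
print('flask cap top',onplane(t,300.4,185.1,.225))
E
```

```text
time: 4.88
position: [0.5067, 0.3644, 0.2977]
tool_rot: [-0.243, 1.559, 0.241]
ft_force: [-0.4, -0.8, -2.6]
grip_width: 0.228
[0.50670112 0.3644138  0.29741238] [ 0.05125399 -0.23499226 -2.42546266] [[-0.0021 -0.3033  0.9529]
 [-0.0018  0.9529  0.3033]
 [-1.     -0.001  -0.0025]]
mat 0.77793545 (np.float32(0.51928866), np.float32(-0.12807328))
[0.4742 0.0148 0.109 ]
[ 0.4745 -0.0254  0.109 ]
[ 0.4761 -0.1954  0.109 ]
[ 0.4772 -0.2648  0.109 ]
flask cap top [ 0.57240306 -0.06964193  0.225     ]
```

View pics/scene3.png

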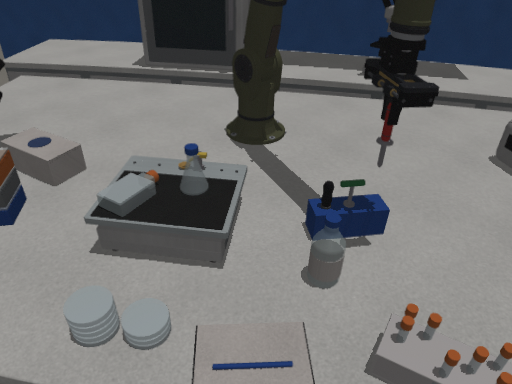

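View pics/top3.png

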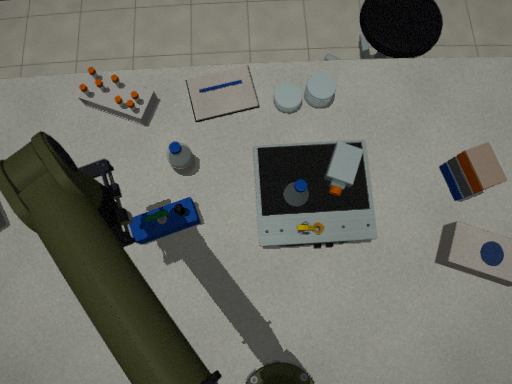

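The pin hangs straight below the gripper in the scene view (tip region around (387,138)), and the other tools are undisturbed. Next I'll estimate the platform's current travel from the base's visible front corners and work out the transit.

```bash
python3 - <<'E'
from h import *
t=load('top0')
for z in(0,.01,.02): print(z,[onplane(t,250+x/6,205+y/6,z).round(4)[:2].tolist() for x,y in((80,257),(725,215))])
cv2.imwrite('pics/c6.png',cv2.resize(cv2.cvtColor(t['pixels'],cv2.COLOR_RGB2BGR)[228:256,248:382],None,fx=6,fy=6,interpolation=0)*2)
b=load('scene0'); cv2.imwrite('pics/c7.png',cv2.resize(cv2.cvtColor(b['pixels'],cv2.COLOR_RGB2BGR)[190:270,90:260],None,fx=4.5,fy=4.5,interpolation=3))
s=telemetry.get_state(); M=rot(s['tool_rot']); B=np.array([.4755,-.1239,0])
print('to bush',((B-s['position'])@M/.04).round(3), 'jaw deg',np.degrees(np.arctan2(M[1,2],M[0,2])))
p=load('scene3'); h=cv2.cvtColor(p['pixels'],cv2.COLOR_RGB2HSV); 
cv2.imwrite('pics/c8.png',cv2.resize(cv2.cvtColor(p['pixels'],cv2.COLOR_RGB2BGR)[70:210,350:440],None,fx=4,fy=4,interpolation=3))
# expected tip pixel
P=s['position']; print(pix(p,[P+[0,0,-.117],P+[0,0,-.052],P+[0,0,-.046],P]).round(1).tolist())
E
```

```text
0 [[0.4382, 0.0231], [0.4426, -0.3009]]
0.01 [[0.4374, 0.0235], [0.4418, -0.2978]]
0.02 [[0.4366, 0.0239], [0.441, -0.2948]]
to bush [  7.458 -11.388  -4.428] jaw deg 17.658550842193886
[[377.4, 166.7], [382.9, 142.3], [383.5, 139.9], [387.6, 121.3]]
```

View pics/c6.png

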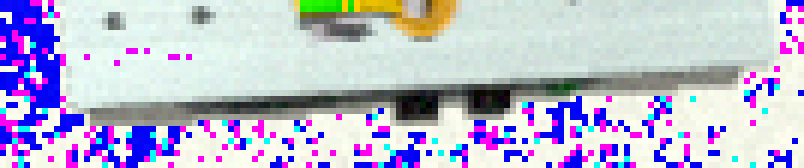

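View pics/c7.png

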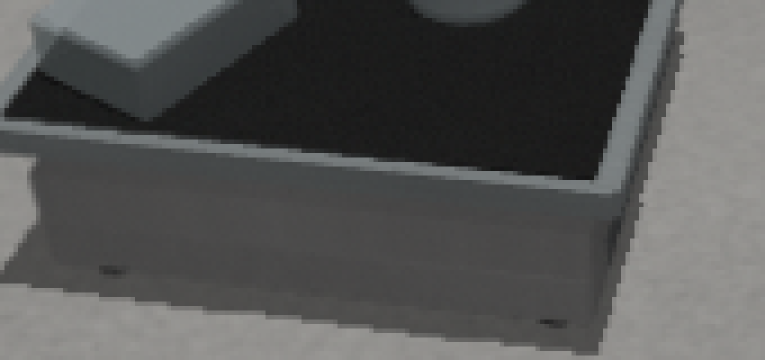

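View pics/c8.png

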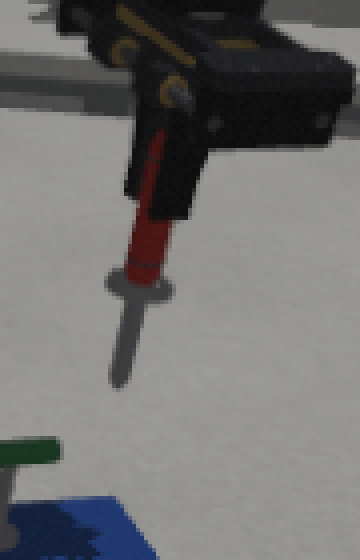

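```bash
python3 - <<'E'
from h import *
b=load('scene0')
f=[onplane(b,90+x/4.5,190+y/4.5,.003) for x,y in((112,270),(552,322))]; print('feet',np.round(f,4),np.mean(f,0).round(4))
for z in (.02,.04,.06):
  # vertical edges of the back face, left ~ (45,220), right (606,300)
  pass
s=telemetry.get_state(); p=load('scene3')
# where is pin tip/collar given its rays, at expected z
print('tip',onplane(p,379.5,166.8,s['position'][2]-.117+.002),'collar',onplane(p,384.75,141.2,s['position'][2]-.049),s['position'])
t=load('top0');h=cv2.cvtColor(t['pixels'],cv2.COLOR_RGB2HSV);
E
```

```text
feet [[ 0.7076 -0.2341  0.003 ]
 [ 0.7049  0.0045  0.003 ]] [ 0.7062 -0.1148  0.003 ]
tip [0.50956297 0.36871643 0.18241238] collar [0.50636972 0.3679878  0.24841238] [0.50670112 0.3644138  0.29741238]
```

Scene views read about 2 mm high in y, consistent with the stated calibration. Platform travel is now about −4 mm, near mid-stroke. Next is transit to above the bush at (0.4755, −0.124), turning the jaws to the shaker's x.

```bash
python3 -m creep '[{"fingers":0,"x":-0.1,"y":-0.2,"z":-0.08,"twist":0.1},{"fingers":0,"x":-0.2,"y":-0.6,"z":-0.23,"twist":0.2},{"fingers":0,"x":-0.3,"y":-1.2,"z":-0.47,"twist":0.4},{"fingers":0,"x":-0.3,"y":-1.9,"z":-0.74,"twist":0.6},{"fingers":0,"x":-0.3,"y":-2.7,"z":-1.05,"twist":0.8},{"fingers":0,"x":-0.3,"y":-3.5,"z":-1.36,"twist":1.0},{"fingers":0,"x":-0.3,"y":-4.3,"z":-1.67,"twist":1.3},{"fingers":0,"x":-0.3,"y":-5.1,"z":-1.98,"twist":1.5},{"fingers":0,"x":-0.3,"y":-5.9,"z":-2.29,"twist":1.8},{"fingers":0,"x":-0.3,"y":-6.7,"z":-2.61,"twist":2},{"fingers":0,"x":-0.3,"y":-7.5,"z":-2.92,"twist":2.3},{"fingers":0,"x":-0.3,"y":-8.3,"z":-3.23,"twist":2.5},{"fingers":0,"x":-0.3,"y":-9.1,"z":-3.54,"twist":2.8},{"fingers":0,"x":-0.3,"y":-9.8,"z":-3.81,"twist":3},{"fingers":0,"x":-0.3,"y":-10.4,"z":-4.04,"twist":3.2},{"fingers":0,"x":-0.3,"y":-10.9,"z":-4.24,"twist":3.3},{"fingers":0,"x":-0.3,"y":-11.2,"z":-4.36,"twist":3.4},{"fingers":0,"x":-0.3,"y":-11.39,"z":-4.43,"twist":3.4},{"fingers":0,"x":-0.3,"y":-11.39,"z":-4.43,"twist":3.4},{"fingers":0,"x":-0.3,"y":-11.39,"z":-4.43,"twist":3.4}]' 45
python3 -m creep '[{"fingers":0,"x":0,"y":0,"z":0,"twist":0},{"fingers":0,"x":0,"y":0,"z":0,"twist":0}]'
python3 - <<'E'
from h import *
a=grab('top','top4');b=grab('scene','scene4')
s=telemetry.get_state(); print(s['position'],s['ft_force'],rot(s['tool_rot']).round(4),s['joint_positions'].round(2))
o=[cv2.resize(cv2.cvtColor(im['pixels'],cv2.COLOR_RGB2BGR)[y:y+100,x:x+80],None,fx=5,fy=5,interpolation=3) for im,x,y in((b,150,80),(a,270,170))]
cv2.imwrite('pics/c9.png',np.hstack(o))
E
```

```text
time: 6.65
position: [0.4765, -0.1223, 0.3109]
tool_rot: [-0.009, 1.571, 0.01]
ft_force: [-0.6, -0.5, -2.6]
grip_width: 0.227
time: 6.82
position: [0.4769, -0.1214, 0.3108]
tool_rot: [-0.011, 1.571, 0.011]
ft_force: [-0.5, -0.7, -2.4]
grip_width: 0.226
[ 0.47684775 -0.12189702  0.31082   ] [-0.18081746  0.49826452 -2.07823647] [[-3.000e-04 -1.360e-02  9.999e-01]
 [ 1.000e-04  9.999e-01  1.360e-02]
 [-1.000e+00  1.000e-04 -3.000e-04]] [-0.51 -0.09  0.67  1.71  0.05  1.5   0.17]
```

View pics/c9.png

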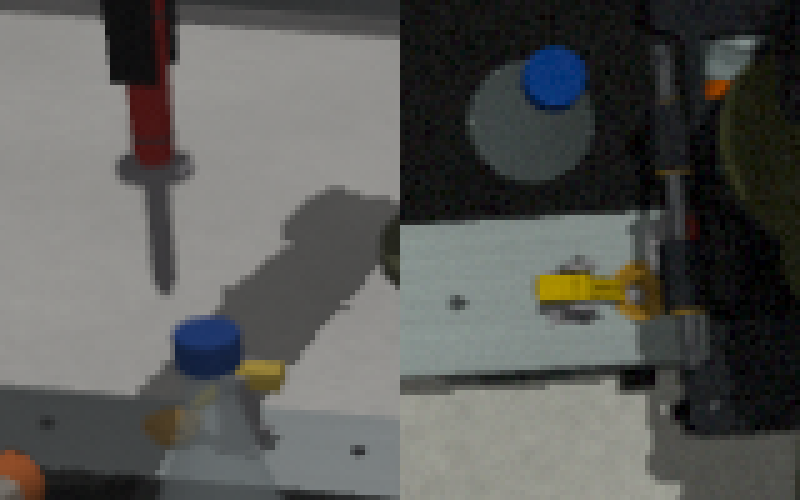

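```bash
python3 - <<'E'
from h import *
b=load('scene4');s=telemetry.get_state();P=s['position'];print(P)
print(pix(b,[P+[0,0,-.117],P+[0,0,-.049]]).round(1).tolist(),'seen tip',(183,138.4),'collar',(180.6,113.4))
print('tip ',onplane(b,183,138.2,P[2]-.116),'collar',onplane(b,180.6,113.4,P[2]-.049))
print('bush top again', onplane(load('top4'),270+238/5,170+291/5,.117))
h=cv2.cvtColor(b['pixels'],cv2.COLOR_RGB2HSV); 
E
```

```text
[ 0.47684775 -0.12189702  0.31082   ]
[[181.8, 138.2], [179.6, 113.2]] seen tip (183, 138.4) collar (180.6, 113.4)
tip  [ 0.4780614  -0.11819008  0.19482   ] collar [ 0.47760977 -0.11905614  0.26182   ]
bush top again [ 0.47499933 -0.12275189  0.117     ]
```

The pin is vertical and its tip is about 3 mm to +y of the bush axis. I'll correct that and descend to just above the rim.

```bash
python3 -m creep '[{"fingers":0,"x":0.1,"y":-0.04,"z":-0.02,"twist":0},{"fingers":0,"x":0.3,"y":-0.07,"z":-0.03,"twist":0},{"fingers":0,"x":0.6,"y":-0.07,"z":-0.03,"twist":0},{"fingers":0,"x":0.9,"y":-0.07,"z":-0.03,"twist":0},{"fingers":0,"x":1.2,"y":-0.07,"z":-0.03,"twist":0},{"fingers":0,"x":1.5,"y":-0.07,"z":-0.03,"twist":0},{"fingers":0,"x":1.7,"y":-0.07,"z":-0.03,"twist":0},{"fingers":0,"x":1.7,"y":-0.07,"z":-0.03,"twist":0},{"fingers":0,"x":1.7,"y":-0.07,"z":-0.03,"twist":0}]' 45
python3 - <<'E'
from h import *
a=grab('top','top5');b=grab('scene','scene5')
s=telemetry.get_state(); print(s['position'],s['ft_force'])
o=[cv2.resize(cv2.cvtColor(im['pixels'],cv2.COLOR_RGB2BGR)[y:y+80,x:x+80],None,fx=5,fy=5,interpolation=3) for im,x,y in((b,150,105),(a,270,170))]
cv2.imwrite('pics/c10.png',np.hstack(o))
E
```

```text
time: 7.67
position: [0.4752, -0.1259, 0.2424]
tool_rot: [-0.009, 1.572, 0.009]
ft_force: [0.2, 0.4, -2.2]
grip_width: 0.227
[ 0.47595047 -0.12598026  0.24352349] [-0.13722945 -0.54808891 -2.7977874 ]
```

View pics/c10.png

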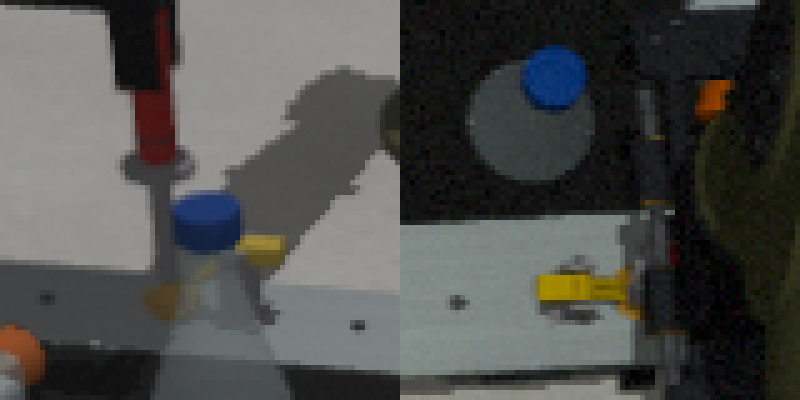

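In the scene view the shank meets the bush at about (183,163), right above the funnel. I'll go in gently and watch the force.

```bash
python3 -m creep '[{"fingers":0,"x":0.1,"y":0.02,"z":0,"twist":0},{"fingers":0,"x":0.2,"y":0.02,"z":0,"twist":0},{"fingers":0,"x":0.3,"y":0.02,"z":0,"twist":0},{"fingers":0,"x":0.4,"y":0.02,"z":0,"twist":0},{"fingers":0,"x":0.5,"y":0.02,"z":0,"twist":0},{"fingers":0,"x":0.5,"y":0.02,"z":0,"twist":0},{"fingers":0,"x":0.5,"y":0.02,"z":0,"twist":0}]' 45
python3 -m creep '[{"fingers":0,"x":0.1,"y":0,"z":0,"twist":0},{"fingers":0,"x":0.2,"y":0,"z":0,"twist":0},{"fingers":0,"x":0.3,"y":0,"z":0,"twist":0},{"fingers":0,"x":0.3,"y":0,"z":0,"twist":0}]' 45
```

```text
time: 8.35
position: [0.4753, -0.1251, 0.2226]
tool_rot: [-0.009, 1.571, 0.009]
ft_force: [0.2, 0.5, -2.4]
grip_width: 0.229
time: 8.68
position: [0.4749, -0.125, 0.21]
tool_rot: [-0.009, 1.572, 0.009]
ft_force: [-0.5, 0.4, -2.1]
grip_width: 0.229
```

```bash
python3 -m creep '[{"fingers":0,"x":0.1,"y":0,"z":0,"twist":0},{"fingers":0,"x":0.2,"y":0,"z":0,"twist":0},{"fingers":0,"x":0.3,"y":0,"z":0,"twist":0},{"fingers":0,"x":0.38,"y":0,"z":0,"twist":0},{"fingers":0,"x":0.42,"y":0,"z":0,"twist":0},{"fingers":0,"x":0.46,"y":0,"z":0,"twist":0},{"fingers":0,"x":0.46,"y":0,"z":0,"twist":0}]' 45
```

```text
time: 9.27
position: [0.4753, -0.1251, 0.1922]
tool_rot: [-0.009, 1.571, 0.009]
ft_force: [0.2, 0.5, -2.9]
grip_width: 0.234
```

```bash
python3 -m creep '[{"fingers":0,"x":0.04,"y":0,"z":0,"twist":0},{"fingers":0,"x":0.08,"y":0,"z":0,"twist":0},{"fingers":0,"x":0.08,"y":0,"z":0,"twist":0}]' 45
```

```text
time: 9.52
position: [0.476, -0.1252, 0.1904]
tool_rot: [-0.009, 1.569, 0.009]
ft_force: [-1.4, 0.7, 4.1]
grip_width: 0.228
```

Deck contact: about 6.5 N at TCP z 0.1905, which is the expected collar height of 23 mm above the rim. Now sliding towards −y.

```bash
python3 -m creep '[{"fingers":0,"x":0.02,"y":-0.03,"z":0,"twist":0},{"fingers":0,"x":0.02,"y":-0.06,"z":0,"twist":0},{"fingers":0,"x":0.02,"y":-0.09,"z":0,"twist":0},{"fingers":0,"x":0.02,"y":-0.12,"z":0,"twist":0},{"fingers":0,"x":0.02,"y":-0.15,"z":0,"twist":0},{"fingers":0,"x":0.02,"y":-0.15,"z":0,"twist":0}]' 45
python3 -m creep '[{"fingers":0,"x":0,"y":-0.03,"z":0,"twist":0},{"fingers":0,"x":0,"y":-0.06,"z":0,"twist":0},{"fingers":0,"x":0,"y":-0.08,"z":0,"twist":0},{"fingers":0,"x":0,"y":-0.08,"z":0,"twist":0}]' 45
```

```text
time: 10.02
position: [0.4765, -0.13, 0.1902]
tool_rot: [-0.007, 1.568, 0.011]
ft_force: [-0.8, 3.1, 7.8]
grip_width: 0.226
time: 10.35
position: [0.4767, -0.133, 0.1901]
tool_rot: [-0.007, 1.568, 0.012]
ft_force: [-0.8, 2.8, 5.6]
grip_width: 0.227
```

```bash
python3 -m creep '[{"fingers":0,"x":0,"y":-0.03,"z":0,"twist":0},{"fingers":0,"x":0,"y":-0.06,"z":0,"twist":0},{"fingers":0,"x":0,"y":-0.06,"z":0,"twist":0}]' 45
python3 -m creep '[{"fingers":0,"x":0.01,"y":-0.03,"z":0,"twist":0},{"fingers":0,"x":0.01,"y":-0.06,"z":0,"twist":0},{"fingers":0,"x":0.01,"y":-0.06,"z":0,"twist":0}]' 45
python3 -m creep '[{"fingers":0,"x":0,"y":-0.03,"z":0,"twist":0},{"fingers":0,"x":0,"y":-0.06,"z":0,"twist":0},{"fingers":0,"x":0,"y":-0.06,"z":0,"twist":0}]' 45
```

```text
time: 10.6
position: [0.4768, -0.1354, 0.19]
tool_rot: [-0.007, 1.568, 0.011]
ft_force: [-0.7, 3.3, 6.0]
grip_width: 0.231
time: 10.85
position: [0.477, -0.1379, 0.1897]
tool_rot: [-0.007, 1.568, 0.011]
ft_force: [-1.6, 3.0, 7.1]
grip_width: 0.231
time: 11.1
position: [0.4769, -0.1406, 0.1894]
tool_rot: [-0.008, 1.568, 0.011]
ft_force: [-0.3, 3.4, 5.6]
grip_width: 0.225
```

```bash
python3 -m creep '[{"fingers":0,"x":0,"y":-0.03,"z":0,"twist":0},{"fingers":0,"x":0,"y":-0.06,"z":0,"twist":0},{"fingers":0,"x":0,"y":-0.06,"z":0,"twist":0}]' 45
python3 -m creep '[{"fingers":0,"x":0,"y":-0.03,"z":0,"twist":0},{"fingers":0,"x":0,"y":-0.06,"z":0,"twist":0},{"fingers":0,"x":0,"y":-0.06,"z":0,"twist":0}]' 45
python3 -c "
from h import *
s=telemetry.get_state();print(s['position'],s['ft_force'],s['torque'])"
```

```text
time: 11.35
position: [0.4767, -0.1435, 0.189]
tool_rot: [-0.008, 1.568, 0.01]
ft_force: [0.7, 2.4, 5.4]
grip_width: 0.228
time: 11.6
position: [0.4764, -0.1463, 0.1887]
tool_rot: [-0.009, 1.569, 0.009]
ft_force: [0.4, 2.6, 5.5]
grip_width: 0.224
[ 0.47640859 -0.14626336  0.18869736] [0.358215   2.5626773  5.53550244] [ 0.86621501 -0.19673034 -0.02286805]
```

No drop so far. I'll check where the platform actually is and how the pin stands.

```bash
python3 - <<'E'
from h import *
a=grab('top','top6');b=grab('scene','scene6'); 
o=[cv2.resize(cv2.cvtColor(im['pixels'],cv2.COLOR_RGB2BGR)[y:y+80,x:x+80],None,fx=5,fy=5,interpolation=3) for im,x,y in((b,140,105),(a,250,190))]
cv2.imwrite('pics/c11.png',np.hstack(o))
for t in('top0','top6'):
    im=load(t); h=cv2.cvtColor(im['pixels'],cv2.COLOR_RGB2HSV); m=(abs(h[...,0].astype(int)-26)<6)&(h[...,1]>150); m[:, :280]=0; m[:,330:]=0
    v,u=np.nonzero(m); print(t,u.min(),onplane(im,np.percentile(u,1),v[u<u.min()+4].mean(),.155))
E
```

```text
top0 280 [ 0.31272496 -0.00959321  0.155     ]
top6 281 [ 0.41122937 -0.01659077  0.155     ]
```

View pics/c11.png

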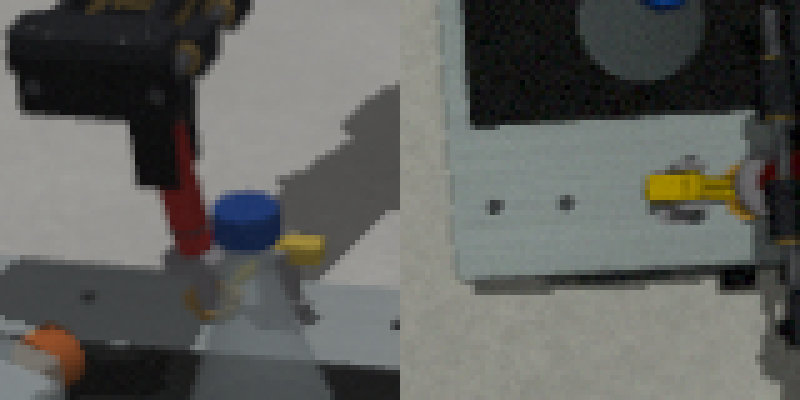

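The pin has pivoted in the grip about the jaw axis, since the jaws are across x. The platform moved only about 5 mm and the pin leans. Before regripping with the jaws along y, I'll measure properly.

```bash
python3 - <<'E'
from h import *
def hole(t,c):
    im=load(t); g=cv2.cvtColor(im['pixels'],cv2.COLOR_RGB2GRAY).astype(float); x,y=c
    w=g[y-4:y+5,x-4:x+5]; k=np.clip(np.median(w)-8-w,0,None); v,u=np.mgrid[y-4:y+5,x-4:x+5]; return onplane(im,(k*u).sum()/k.sum(),(k*v).sum()/k.sum(),.109)
print(hole('top0',(267,231)),hole('top6',(269,231))); print(hole('top0',(282,230)),hole('top6',(283,231)))
b=load('scene6');s=telemetry.get_state();P=s['position']
print(pix(b,[P+[0,0,.03],P,P+[0,0,-.04],P+[0,0,-.117]]).round(1).tolist())
h=cv2.cvtColor(b['pixels'],cv2.COLOR_RGB2HSV);H=h[...,0].astype(int);m=((H<5)|(H>172))&(h[...,1]>120);m[:, :165]=0;m[:,200:]=0
for v in range(125,158,3):
    u=np.nonzero(m[v])[0]; print(v,u.min() if len(u) else None,u.max() if len(u) else None)
E
```

```text
[0.47472096 0.01606857 0.109     ] [0.47520452 0.01052674 0.109     ]
[ 0.47570911 -0.02389098  0.109     ] [ 0.47523765 -0.02850635  0.109     ]
[[171.7, 128.4], [172.8, 139.2], [174.2, 152.9], [176.8, 177.9]]
125 None None
128 None None
131 174 177
134 175 178
137 175 177
140 175 178
143 173 179
146 173 179
149 174 180
152 175 181
155 176 179
```

The platform moved only −5 mm (bush now at about y −0.129) and the pin leans about 7°. I'll unload, come back over the bush, open part-way and turn 90°.

```bash
python3 -m creep '[{"fingers":0,"x":-0.05,"y":0.04,"z":0,"twist":0},{"fingers":0,"x":-0.06,"y":0.1,"z":0,"twist":0},{"fingers":0,"x":-0.06,"y":0.17,"z":0,"twist":0},{"fingers":0,"x":-0.06,"y":0.24,"z":0,"twist":0},{"fingers":0,"x":-0.06,"y":0.31,"z":0,"twist":0},{"fingers":0,"x":-0.06,"y":0.38,"z":0,"twist":0},{"fingers":0,"x":-0.06,"y":0.42,"z":0,"twist":0},{"fingers":0,"x":-0.06,"y":0.42,"z":0,"twist":0}]' 45
python3 - <<'E'
from h import *
a=grab('top','top7');b=grab('scene','scene7')
s=telemetry.get_state(); print(s['position'],s['ft_force'])
o=[cv2.resize(cv2.cvtColor(im['pixels'],cv2.COLOR_RGB2BGR)[y:y+80,x:x+80],None,fx=5,fy=5,interpolation=3) for im,x,y in((b,140,105),(a,250,190))]
cv2.imwrite('pics/c12.png',np.hstack(o))
E
```

```text
time: 12.37
position: [0.4754, -0.1288, 0.1903]
tool_rot: [-0.009, 1.571, 0.01]
ft_force: [1.3, -1.0, -2.5]
grip_width: 0.233
[ 0.4753471  -0.12908288  0.19041069] [ 0.73645384 -1.6317056  -2.88248234]
```

View pics/c12.png

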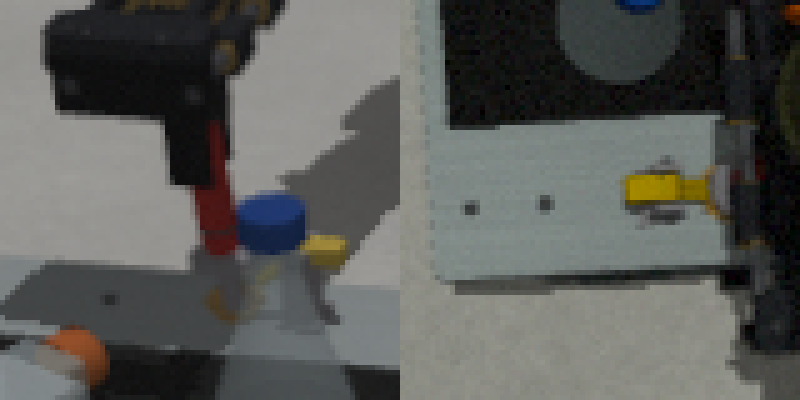

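The platform followed back (left hole now at (264,232), so bush y ≈ −0.115), and the pin still leans in the pads. I'll open, move over the pin, and then turn.

```bash
python3 -m creep '[{"fingers":0.3,"x":0,"y":0,"z":0,"twist":0},{"fingers":0.5,"x":0,"y":0,"z":0,"twist":0},{"fingers":0.7,"x":0,"y":0,"z":0,"twist":0},{"fingers":0.7,"x":0,"y":0,"z":0,"twist":0},{"fingers":0.7,"x":0,"y":0,"z":0,"twist":0},{"fingers":0.7,"x":0,"y":0.1,"z":0,"twist":0},{"fingers":0.7,"x":0,"y":0.2,"z":0,"twist":0},{"fingers":0.7,"x":0,"y":0.25,"z":0,"twist":0},{"fingers":0.7,"x":0,"y":0.25,"z":0,"twist":0}]' 45
python3 - <<'E'
from h import *
a=grab('top','top8');b=grab('scene','scene8')
s=telemetry.get_state(); print(s['position'],s['ft_force'],s['grip_width'])
o=[cv2.resize(cv2.cvtColor(im['pixels'],cv2.COLOR_RGB2BGR)[y:y+80,x:x+80],None,fx=5,fy=5,interpolation=3) for im,x,y in((b,140,105),(a,250,190))]
cv2.imwrite('pics/c13.png',np.hstack(o))
E
```

```text
time: 13.22
position: [0.4755, -0.1185, 0.1905]
tool_rot: [-0.01, 1.571, 0.01]
ft_force: [-1.0, -0.7, 0.5]
grip_width: 0.688
[ 0.4754266  -0.11928474  0.19054242] [ 0.25959651 -1.11060984 -0.00294234] 0.6966932276873038
```

View pics/c13.png

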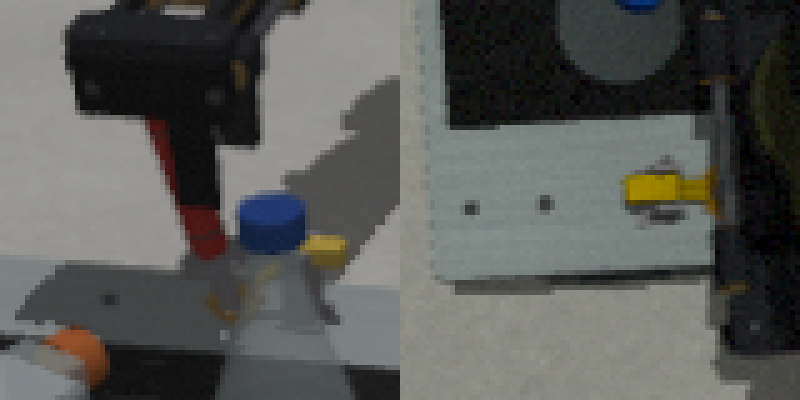

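The pin is loose in the bush, leaning about 8–10° to −y (its free play). The fingers are clear on both sides, so I'll turn 90°.

```bash
python3 -m creep '[{"fingers":0.7,"x":0,"y":0,"z":0,"twist":-0.5},{"fingers":0.7,"x":0,"y":-0.03,"z":0,"twist":-1.5},{"fingers":0.7,"x":0,"y":-0.06,"z":0,"twist":-2.8},{"fingers":0.7,"x":0,"y":-0.1,"z":0,"twist":-4.1},{"fingers":0.7,"x":0,"y":-0.1,"z":0,"twist":-5.4},{"fingers":0.7,"x":0,"y":-0.1,"z":0,"twist":-6.7},{"fingers":0.7,"x":0,"y":-0.1,"z":0,"twist":-8},{"fingers":0.7,"x":0,"y":-0.1,"z":0,"twist":-9.3},{"fingers":0.7,"x":0,"y":-0.1,"z":0,"twist":-10.6},{"fingers":0.7,"x":0,"y":-0.1,"z":0,"twist":-11.9},{"fingers":0.7,"x":0,"y":-0.1,"z":0,"twist":-13.2},{"fingers":0.7,"x":0,"y":-0.1,"z":0,"twist":-14.5},{"fingers":0.7,"x":0,"y":-0.1,"z":0,"twist":-15.8},{"fingers":0.7,"x":0,"y":-0.1,"z":0,"twist":-17},{"fingers":0.7,"x":0,"y":-0.1,"z":0,"twist":-18},{"fingers":0.7,"x":0,"y":-0.1,"z":0,"twist":-18},{"fingers":0.7,"x":0,"y":-0.1,"z":0,"twist":-18}]' 45
python3 - <<'E'
from h import *
a=grab('top','top9');b=grab('scene','scene9')
s=telemetry.get_state(); print(s['position'],s['ft_force'],rot(s['tool_rot']).round(3))
o=[cv2.resize(cv2.cvtColor(im['pixels'],cv2.COLOR_RGB2BGR)[y:y+80,x:x+80],None,fx=5,fy=5,interpolation=3) for im,x,y in((b,140,105),(a,260,190))]
cv2.imwrite('pics/c14.png',np.hstack(o))
E
```

```text
time: 14.73
position: [0.4755, -0.1237, 0.1906]
tool_rot: [-1.216, 1.205, 1.215]
ft_force: [0.9, -0.5, -0.1]
grip_width: 0.694
[ 0.47550001 -0.12363037  0.19057965] [ 0.63319001 -0.19157086  0.29147563] [[ 0.    -1.    -0.009]
 [-0.    -0.009  1.   ]
 [-1.    -0.    -0.   ]]
```

View pics/c14.png

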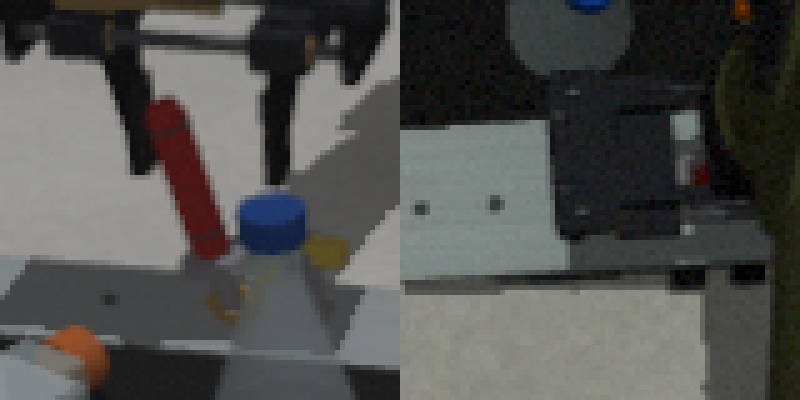

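```bash
python3 - <<'E'
from h import *
b=load('scene9');a=load('top9')
print('top',onplane(b,140+164/5,105+101/5,.228),'grip bottom',onplane(b,140+211/5,105+240/5,.153))
print('hole now',onplane(a,260+21/5,190+209/5,.109),'was .4747 .0161 at bush -.1239')
E
```

```text
top [ 0.47660532 -0.14236002  0.228     ] grip bottom [ 0.48041164 -0.1230105   0.153     ]
hole now [0.47324289 0.02249612 0.109     ] was .4747 .0161 at bush -.1239
```

The pin's x is aligned with the pads, and it leans toward −y only. The bush is at y ≈ −0.117, so I'll centre there and close to square the pin up.

```bash
python3 -m creep '[{"fingers":0.7,"x":0,"y":0,"z":0.05,"twist":0},{"fingers":0.7,"x":0,"y":0,"z":0.1,"twist":0},{"fingers":0.7,"x":0,"y":0,"z":0.16,"twist":0},{"fingers":0.6,"x":0,"y":0,"z":0.16,"twist":0},{"fingers":0.5,"x":0,"y":0,"z":0.16,"twist":0},{"fingers":0.4,"x":0,"y":0,"z":0.16,"twist":0},{"fingers":0.3,"x":0,"y":0,"z":0.16,"twist":0},{"fingers":0.2,"x":0,"y":0,"z":0.16,"twist":0},{"fingers":0,"x":0,"y":0,"z":0.16,"twist":0},{"fingers":0,"x":0,"y":0,"z":0.16,"twist":0},{"fingers":0,"x":0,"y":0,"z":0.16,"twist":0},{"fingers":0,"x":0,"y":0,"z":0.16,"twist":0},{"fingers":0,"x":0,"y":0,"z":0.16,"twist":0}]' 45
python3 - <<'E'
from h import *
a=grab('top','top10');b=grab('scene','scene10')
s=telemetry.get_state(); print(s['position'],s['ft_force'],s['grip_width'])
o=[cv2.resize(cv2.cvtColor(im['pixels'],cv2.COLOR_RGB2BGR)[y:y+80,x:x+80],None,fx=5,fy=5,interpolation=3) for im,x,y in((b,140,105),(a,260,190))]
cv2.imwrite('pics/c15.png',np.hstack(o))
E
```

```text
time: 15.92
position: [0.4754, -0.117, 0.1905]
tool_rot: [-1.218, 1.204, 1.218]
ft_force: [-0.2, -0.2, 0.0]
grip_width: 0.231
[ 0.47533889 -0.11706638  0.19052616] [-0.3498904  -0.43630693  0.10802035] 0.2321197217994922
```

View pics/c15.png

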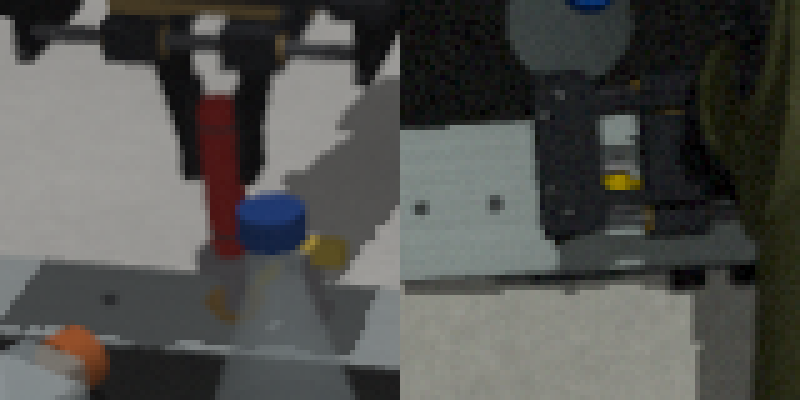

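The pin is upright and the platform hasn't moved. I'll press lightly with a 60 N grip and slide to +y.

```bash
python3 -m creep '[{"fingers":0,"x":0.03,"y":0,"z":0,"twist":0},{"fingers":0,"x":0.05,"y":0,"z":0,"twist":0},{"fingers":0,"x":0.05,"y":0,"z":0,"twist":0}]' 60
python3 -m creep '[{"fingers":0,"x":0,"y":0,"z":0.03,"twist":0},{"fingers":0,"x":0,"y":0,"z":0.06,"twist":0},{"fingers":0,"x":0,"y":0,"z":0.09,"twist":0},{"fingers":0,"x":0,"y":0,"z":0.12,"twist":0},{"fingers":0,"x":0,"y":0,"z":0.15,"twist":0},{"fingers":0,"x":0,"y":0,"z":0.15,"twist":0}]' 60
```

```text
time: 16.27
position: [0.4764, -0.1172, 0.1902]
tool_rot: [-1.218, 1.202, 1.216]
ft_force: [-1.5, 0.0, 7.6]
grip_width: 0.226
time: 16.77
position: [0.4763, -0.1138, 0.1902]
tool_rot: [-1.221, 1.205, 1.213]
ft_force: [-1.5, -3.8, 7.9]
grip_width: 0.232
```

```bash
python3 -m creep '[{"fingers":0,"x":0,"y":0,"z":0.03,"twist":0},{"fingers":0,"x":0,"y":0,"z":0.06,"twist":0},{"fingers":0,"x":0,"y":0,"z":0.09,"twist":0},{"fingers":0,"x":0,"y":0,"z":0.09,"twist":0}]' 60
python3 -m creep '[{"fingers":0,"x":0,"y":0,"z":0.03,"twist":0},{"fingers":0,"x":0,"y":0,"z":0.06,"twist":0},{"fingers":0,"x":0,"y":0,"z":0.09,"twist":0},{"fingers":0,"x":0,"y":0,"z":0.09,"twist":0}]' 60
python3 -m creep '[{"fingers":0,"x":0,"y":0,"z":0.03,"twist":0},{"fingers":0,"x":0,"y":0,"z":0.06,"twist":0},{"fingers":0,"x":0,"y":0,"z":0.06,"twist":0}]' 60
```

```text
time: 17.1
position: [0.4763, -0.1102, 0.1902]
tool_rot: [-1.221, 1.205, 1.213]
ft_force: [-1.4, -4.1, 7.7]
grip_width: 0.227
time: 17.43
position: [0.4762, -0.1066, 0.1902]
tool_rot: [-1.221, 1.205, 1.213]
ft_force: [-0.8, -4.5, 7.6]
grip_width: 0.224
time: 17.68
position: [0.4762, -0.1042, 0.1902]
tool_rot: [-1.221, 1.205, 1.213]
ft_force: [-1.1, -4.1, 8.4]
grip_width: 0.227
```

```bash
python3 - <<'E'
from h import *
a=grab('top','top11');b=grab('scene','scene11')
s=telemetry.get_state(); print(s['position'],s['ft_force'],s['grip_width'])
o=[cv2.resize(cv2.cvtColor(im['pixels'],cv2.COLOR_RGB2BGR)[y:y+80,x:x+80],None,fx=5,fy=5,interpolation=3) for im,x,y in((b,140,105),(a,260,190))]
cv2.imwrite('pics/c16.png',np.hstack(o))
E
```

```text
[ 0.47620615 -0.10418872  0.19022868] [-1.12550857 -4.57584281  7.74036428] 0.2259155811284592
```

View pics/c16.png

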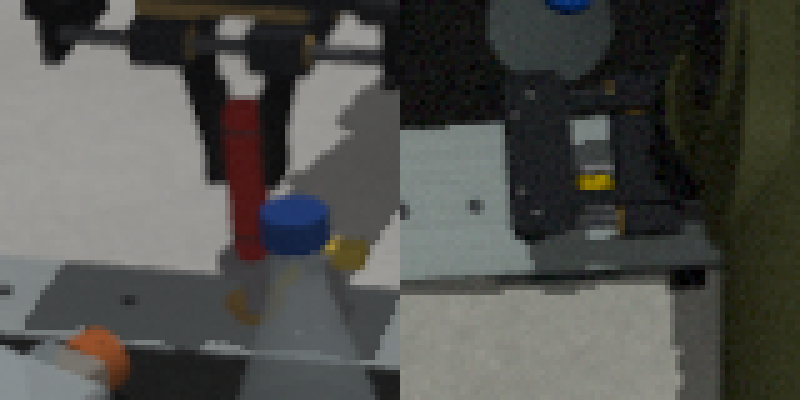

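The platform now follows the pin (hole moved 4 px, about 11 mm) and the pin stays upright. Continuing.

```bash
python3 -m creep '[{"fingers":0,"x":0,"y":0,"z":0.02,"twist":0},{"fingers":0,"x":0,"y":0,"z":0.04,"twist":0},{"fingers":0,"x":0,"y":0,"z":0.06,"twist":0},{"fingers":0,"x":0,"y":0,"z":0.06,"twist":0}]' 60
python3 -m creep '[{"fingers":0,"x":0,"y":0,"z":0.02,"twist":0},{"fingers":0,"x":0,"y":0,"z":0.04,"twist":0},{"fingers":0,"x":0,"y":0,"z":0.06,"twist":0},{"fingers":0,"x":0,"y":0,"z":0.06,"twist":0}]' 60
python3 -m creep '[{"fingers":0,"x":0,"y":0,"z":0.02,"twist":0},{"fingers":0,"x":0,"y":0,"z":0.04,"twist":0},{"fingers":0,"x":0,"y":0,"z":0.06,"twist":0},{"fingers":0,"x":0,"y":0,"z":0.06,"twist":0}]' 60
```

```text
time: 18.12
position: [0.4762, -0.1019, 0.1902]
tool_rot: [-1.221, 1.205, 1.213]
ft_force: [-0.7, -5.4, 8.0]
grip_width: 0.224
time: 18.45
position: [0.4761, -0.0995, 0.1902]
tool_rot: [-1.221, 1.205, 1.213]
ft_force: [-1.5, -3.9, 7.8]
grip_width: 0.227
time: 18.78
position: [0.4761, -0.0971, 0.1902]
tool_rot: [-1.221, 1.205, 1.213]
ft_force: [-1.6, -3.9, 8.6]
grip_width: 0.231
```

```bash
python3 -m creep '[{"fingers":0,"x":0,"y":0,"z":0.02,"twist":0},{"fingers":0,"x":0,"y":0,"z":0.04,"twist":0},{"fingers":0,"x":0,"y":0,"z":0.06,"twist":0},{"fingers":0,"x":0,"y":0,"z":0.06,"twist":0}]' 60
python3 -m creep '[{"fingers":0,"x":0,"y":0,"z":0.02,"twist":0},{"fingers":0,"x":0,"y":0,"z":0.04,"twist":0},{"fingers":0,"x":0,"y":0,"z":0.06,"twist":0},{"fingers":0,"x":0,"y":0,"z":0.06,"twist":0}]' 60
python3 -m creep '[{"fingers":0,"x":0,"y":0,"z":0.02,"twist":0},{"fingers":0,"x":0,"y":0,"z":0.04,"twist":0},{"fingers":0,"x":0,"y":0,"z":0.06,"twist":0},{"fingers":0,"x":0,"y":0,"z":0.06,"twist":0}]' 60
```

```text
time: 19.12
position: [0.4761, -0.0947, 0.1902]
tool_rot: [-1.221, 1.205, 1.213]
ft_force: [-0.8, -3.8, 8.0]
grip_width: 0.228
time: 19.45
position: [0.4761, -0.0923, 0.1902]
tool_rot: [-1.221, 1.205, 1.213]
ft_force: [-0.9, -3.8, 8.9]
grip_width: 0.227
time: 19.78
position: [0.476, -0.0913, 0.1902]
tool_rot: [-1.222, 1.207, 1.211]
ft_force: [-0.5, -7.1, 8.1]
grip_width: 0.225
```

The +y end stop is met at TCP y ≈ −0.092. That puts mid-stroke at −0.120, matching my estimate, and shows the socket isn't on +y. So it must be on −y, between −0.134 and −0.140. Sliding back: quick first, slow near there.

```bash
python3 -m creep '[{"fingers":0,"x":0,"y":0,"z":-0.05,"twist":0},{"fingers":0,"x":0,"y":0,"z":-0.12,"twist":0},{"fingers":0,"x":0,"y":0,"z":-0.19,"twist":0},{"fingers":0,"x":0,"y":0,"z":-0.26,"twist":0},{"fingers":0,"x":0,"y":0,"z":-0.33,"twist":0},{"fingers":0,"x":0,"y":0,"z":-0.4,"twist":0},{"fingers":0,"x":0,"y":0,"z":-0.47,"twist":0},{"fingers":0,"x":0,"y":0,"z":-0.54,"twist":0},{"fingers":0,"x":0,"y":0,"z":-0.61,"twist":0},{"fingers":0,"x":0,"y":0,"z":-0.68,"twist":0},{"fingers":0,"x":0,"y":0,"z":-0.75,"twist":0},{"fingers":0,"x":0,"y":0,"z":-0.82,"twist":0},{"fingers":0,"x":0,"y":0,"z":-0.89,"twist":0},{"fingers":0,"x":0,"y":0,"z":-0.95,"twist":0},{"fingers":0,"x":0,"y":0,"z":-1,"twist":0},{"fingers":0,"x":0,"y":0,"z":-1,"twist":0}]' 60
python3 -m creep '[{"fingers":0,"x":0,"y":0,"z":-0.03,"twist":0},{"fingers":0,"x":0,"y":0,"z":-0.06,"twist":0},{"fingers":0,"x":0,"y":0,"z":-0.06,"twist":0}]' 60
```

```text
time: 21.12
position: [0.4766, -0.125, 0.1901]
tool_rot: [-1.216, 1.199, 1.218]
ft_force: [-1.7, 4.5, 9.6]
grip_width: 0.23
time: 21.37
position: [0.4767, -0.127, 0.1901]
tool_rot: [-1.216, 1.198, 1.219]
ft_force: [-0.6, 4.7, 9.0]
grip_width: 0.227
```

```bash
python3 -m creep '[{"fingers":0,"x":0,"y":0,"z":-0.03,"twist":0},{"fingers":0,"x":0,"y":0,"z":-0.06,"twist":0},{"fingers":0,"x":0,"y":0,"z":-0.09,"twist":0},{"fingers":0,"x":0,"y":0,"z":-0.12,"twist":0},{"fingers":0,"x":0,"y":0,"z":-0.12,"twist":0}]' 60
python3 -m creep '[{"fingers":0,"x":0,"y":0,"z":-0.02,"twist":0},{"fingers":0,"x":0,"y":0,"z":-0.04,"twist":0},{"fingers":0,"x":0,"y":0,"z":-0.04,"twist":0}]' 60
python3 -m creep '[{"fingers":0,"x":0,"y":0,"z":-0.02,"twist":0},{"fingers":0,"x":0,"y":0,"z":-0.04,"twist":0},{"fingers":0,"x":0,"y":0,"z":-0.04,"twist":0}]' 60
python3 -m creep '[{"fingers":0,"x":0,"y":0,"z":-0.02,"twist":0},{"fingers":0,"x":0,"y":0,"z":-0.04,"twist":0},{"fingers":0,"x":0,"y":0,"z":-0.04,"twist":0}]' 60
```

```text
time: 21.78
position: [0.4767, -0.1318, 0.1901]
tool_rot: [-1.216, 1.198, 1.219]
ft_force: [-1.4, 4.0, 8.9]
grip_width: 0.229
time: 22.03
position: [0.4768, -0.1333, 0.1901]
tool_rot: [-1.216, 1.198, 1.219]
ft_force: [-1.5, 4.1, 9.8]
grip_width: 0.229
time: 22.28
position: [0.4768, -0.1349, 0.1901]
tool_rot: [-1.216, 1.198, 1.219]
ft_force: [-1.4, 5.5, 9.0]
grip_width: 0.226
time: 22.53
position: [0.4767, -0.1367, 0.19]
tool_rot: [-1.216, 1.198, 1.219]
ft_force: [-0.5, 4.1, 8.7]
grip_width: 0.227
```

```bash
python3 -m creep '[{"fingers":0,"x":0,"y":0,"z":-0.02,"twist":0},{"fingers":0,"x":0,"y":0,"z":-0.04,"twist":0},{"fingers":0,"x":0,"y":0,"z":-0.04,"twist":0}]' 60
python3 -m creep '[{"fingers":0,"x":0,"y":0,"z":-0.02,"twist":0},{"fingers":0,"x":0,"y":0,"z":-0.04,"twist":0},{"fingers":0,"x":0,"y":0,"z":-0.04,"twist":0}]' 60
python3 -m creep '[{"fingers":0,"x":0,"y":0,"z":-0.02,"twist":0},{"fingers":0,"x":0,"y":0,"z":-0.04,"twist":0},{"fingers":0,"x":0,"y":0,"z":-0.04,"twist":0}]' 60
```

```text
time: 22.78
position: [0.476, -0.1391, 0.1889]
tool_rot: [-1.217, 1.201, 1.219]
ft_force: [-1.2, 0.5, -1.9]
grip_width: 0.228
time: 23.03
position: [0.4753, -0.1423, 0.188]
tool_rot: [-1.217, 1.204, 1.218]
ft_force: [-0.1, 2.9, -2.2]
grip_width: 0.227
time: 23.28
position: [0.4754, -0.1442, 0.1882]
tool_rot: [-1.217, 1.205, 1.218]
ft_force: [-0.0, 1.0, -1.9]
grip_width: 0.226
```

It dropped at y ≈ −0.139: contact went to zero and z fell 2 mm. I'm slightly past that, so I'll step back a little and lower.

```bash
python3 -m creep '[{"fingers":0,"x":0,"y":0,"z":0.03,"twist":0},{"fingers":0,"x":0.03,"y":0,"z":0.06,"twist":0},{"fingers":0,"x":0.08,"y":0,"z":0.06,"twist":0},{"fingers":0,"x":0.13,"y":0,"z":0.06,"twist":0},{"fingers":0,"x":0.13,"y":0,"z":0.06,"twist":0}]' 60
```

```text
time: 23.7
position: [0.4753, -0.1418, 0.1829]
tool_rot: [-1.217, 1.205, 1.218]
ft_force: [-0.1, -0.3, -1.6]
grip_width: 0.229
```

The pin is moving freely down the socket (about 7 mm in). My hold has slipped to about 134 mm above the tip, which is too tight over the keeper bracket. I'll regrip about 5 mm higher before pushing home.

```bash
python3 -m creep '[{"fingers":0.3,"x":0,"y":0,"z":0,"twist":0},{"fingers":0.4,"x":0,"y":0,"z":0,"twist":0},{"fingers":0.45,"x":0,"y":0,"z":0,"twist":0},{"fingers":0.45,"x":-0.06,"y":0,"z":0,"twist":0},{"fingers":0.45,"x":-0.12,"y":0,"z":0,"twist":0},{"fingers":0.45,"x":-0.12,"y":0,"z":0,"twist":0}]' 45
python3 - <<'E'
from h import *
a=grab('top','top12');b=grab('scene','scene12')
s=telemetry.get_state(); print(s['position'],s['ft_force'],s['grip_width'])
o=[cv2.resize(cv2.cvtColor(im['pixels'],cv2.COLOR_RGB2BGR)[y:y+80,x:x+80],None,fx=5,fy=5,interpolation=3) for im,x,y in((b,140,105),(a,260,190))]
cv2.imwrite('pics/c17.png',np.hstack(o))
E
```

```text
time: 24.2
position: [0.4762, -0.1416, 0.189]
tool_rot: [-1.218, 1.203, 1.217]
ft_force: [0.2, -0.0, 0.3]
grip_width: 0.441
[ 0.47587492 -0.14149205  0.188437  ] [ 0.22764193  0.1081959  -0.11751986] 0.44790855919509304
```

View pics/c17.png

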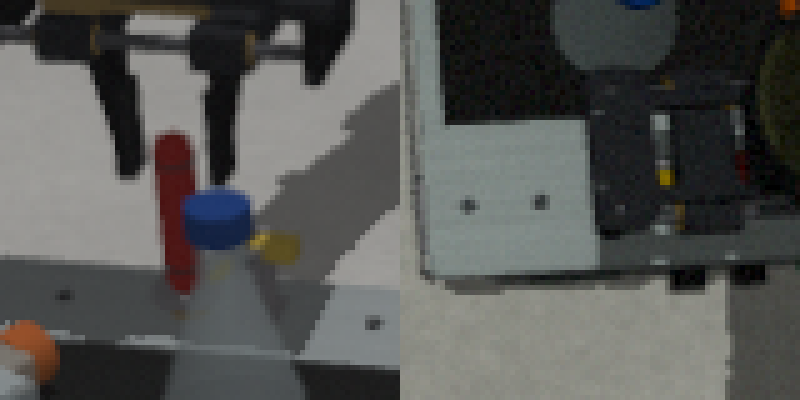

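```bash
python3 - <<'E'
from h import *
b=load('scene12')
# grip bottom edge & pin top at x=.4775 plane
for n,(x,y) in dict(top=(172,131),gripbot=(183,288)).items():
    o,d=ray(b,140+x/5,105+y/5); t=(.4775-o[0])/d[0]; print(n,o+d*t)
cv2.imwrite('pics/c18.png',cv2.resize(cv2.cvtColor(b['pixels'],cv2.COLOR_RGB2BGR)[125:185,150:210],None,fx=10,fy=10,interpolation=3))
E
```

```text
top [ 0.4775     -0.13938019  0.21220076]
gripbot [ 0.4775     -0.14192579  0.12068209]
```

View pics/c18.png

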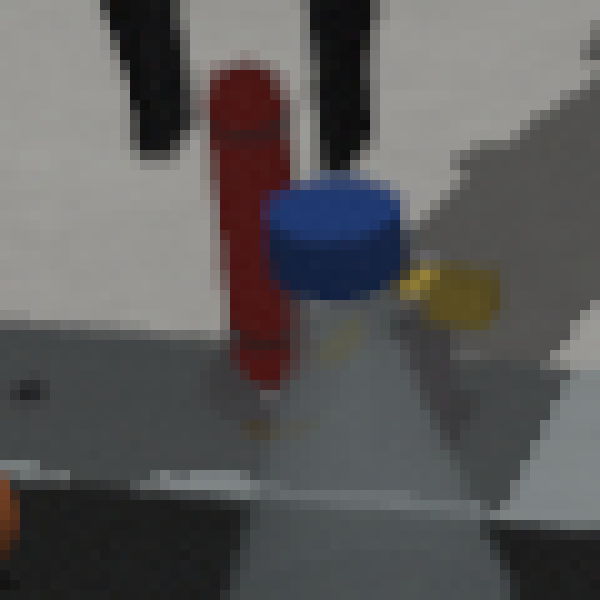

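The pin top is at z ≈ 0.212 (home is 0.209), so it fell nearly or fully home by itself. I'll take the grip at the proper height and push to verify it's seated.

```bash
python3 -m creep '[{"fingers":0.45,"x":0.1,"y":0,"z":0,"twist":0},{"fingers":0.45,"x":0.2,"y":0,"z":0,"twist":0},{"fingers":0.45,"x":0.3,"y":0,"z":0,"twist":0},{"fingers":0.45,"x":0.37,"y":0,"z":0,"twist":0},{"fingers":0.45,"x":0.37,"y":0,"z":0,"twist":0},{"fingers":0.3,"x":0.37,"y":0,"z":0,"twist":0},{"fingers":0.15,"x":0.37,"y":0,"z":0,"twist":0},{"fingers":0,"x":0.37,"y":0,"z":0,"twist":0},{"fingers":0,"x":0.37,"y":0,"z":0,"twist":0},{"fingers":0,"x":0.37,"y":0,"z":0,"twist":0},{"fingers":0,"x":0.37,"y":0,"z":0,"twist":0}]' 45
python3 -m creep '[{"fingers":0,"x":0.03,"y":0,"z":0,"twist":0},{"fingers":0,"x":0.05,"y":0,"z":0,"twist":0},{"fingers":0,"x":0.05,"y":0,"z":0,"twist":0}]' 45
```

```text
time: 25.22
position: [0.4758, -0.1416, 0.1735]
tool_rot: [-1.218, 1.204, 1.217]
ft_force: [1.0, -0.3, -0.0]
grip_width: 0.225
time: 25.47
position: [0.4763, -0.1417, 0.1734]
tool_rot: [-1.218, 1.202, 1.217]
ft_force: [-3.6, 0.4, 11.8]
grip_width: 0.225
```

It's firm straight away: 12 N with no movement. I'll push a little harder to be sure, then look.

```bash
python3 -m creep '[{"fingers":0,"x":0.02,"y":0,"z":0,"twist":0},{"fingers":0,"x":0.04,"y":0,"z":0,"twist":0},{"fingers":0,"x":0.04,"y":0,"z":0,"twist":0}]' 45
python3 -m creep '[{"fingers":0,"x":-0.09,"y":0,"z":0,"twist":0},{"fingers":0.2,"x":-0.09,"y":0,"z":0,"twist":0},{"fingers":0.4,"x":-0.09,"y":0,"z":0,"twist":0},{"fingers":0.5,"x":-0.09,"y":0,"z":0,"twist":0},{"fingers":0.5,"x":-0.09,"y":0,"z":0,"twist":0},{"fingers":0.5,"x":-0.3,"y":0,"z":0,"twist":0},{"fingers":0.5,"x":-0.8,"y":0,"z":0,"twist":0},{"fingers":0.5,"x":-1.4,"y":0,"z":0,"twist":0},{"fingers":0.5,"x":-2,"y":0,"z":0,"twist":0},{"fingers":0.5,"x":-2.6,"y":0,"z":0,"twist":0},{"fingers":0.5,"x":-3,"y":0,"z":0,"twist":0},{"fingers":0.5,"x":-3,"y":0,"z":0,"twist":0}]' 45
python3 - <<'E'
from h import *
a=grab('top','top13');b=grab('scene','scene13')
s=telemetry.get_state(); print(s['position'],s['ft_force'],s['grip_width'])
o=[cv2.resize(cv2.cvtColor(im['pixels'],cv2.COLOR_RGB2BGR)[y:y+60,x:x+60],None,fx=6.5,fy=6.5,interpolation=3) for im,x,y in((b,150,125),(a,280,195))]
cv2.imwrite('pics/c19.png',np.hstack(o))
for n,(x,y) in dict(top=(22,6.5)).items(): pass
E
```

```text
time: 25.72
position: [0.4768, -0.1419, 0.1733]
tool_rot: [-1.218, 1.201, 1.216]
ft_force: [-6.7, 0.8, 20.7]
grip_width: 0.226
time: 26.72
position: [0.4775, -0.142, 0.2938]
tool_rot: [-1.221, 1.199, 1.213]
ft_force: [-0.1, -0.2, -0.1]
grip_width: 0.501
[ 0.4758915  -0.14152997  0.2902181 ] [-0.93590285  0.06967192  0.76380181] 0.4975482481928339
```

View pics/c19.png

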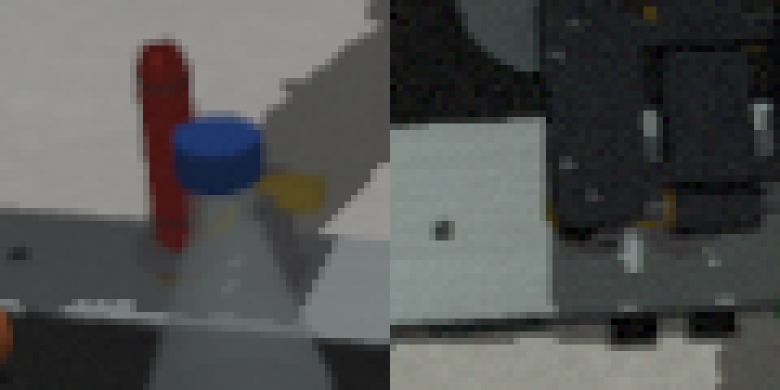

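It's released and clear. Moving the arm aside for an unobstructed top view.

```bash
python3 -m creep '[{"fingers":0.5,"x":-0.1,"y":0,"z":0.2,"twist":0},{"fingers":0.5,"x":-0.1,"y":0,"z":0.7,"twist":0},{"fingers":0.5,"x":-0.1,"y":0,"z":1.4,"twist":0},{"fingers":0.5,"x":-0.1,"y":0,"z":2.1,"twist":0},{"fingers":0.5,"x":-0.1,"y":0,"z":2.8,"twist":0},{"fingers":0.5,"x":-0.1,"y":0,"z":3.5,"twist":0},{"fingers":0.5,"x":-0.1,"y":0,"z":4.2,"twist":0},{"fingers":0.5,"x":-0.1,"y":0,"z":4.9,"twist":0},{"fingers":0.5,"x":-0.1,"y":0,"z":5.6,"twist":0},{"fingers":0.5,"x":-0.1,"y":0,"z":6.1,"twist":0},{"fingers":0.5,"x":-0.1,"y":0,"z":6.3,"twist":0},{"fingers":0.5,"x":-0.1,"y":0,"z":6.3,"twist":0}]' 45
python3 - <<'E'
from h import *
a=grab('top','top14');b=grab('scene','scene14')
s=telemetry.get_state(); print(s['position'],s['ft_force'])
o=[cv2.resize(cv2.cvtColor(im['pixels'],cv2.COLOR_RGB2BGR)[y:y+60,x:x+60],None,fx=6.5,fy=6.5,interpolation=3) for im,x,y in((b,150,125),(a,280,195))]
cv2.imwrite('pics/c20.png',np.hstack(o))
E
```

```text
time: 27.82
position: [0.4718, 0.1127, 0.2927]
tool_rot: [-1.22, 1.204, 1.222]
ft_force: [-0.4, -0.9, -0.2]
grip_width: 0.501
[0.47259144 0.10929231 0.29326433] [-0.21016025 -0.27230116  0.37570717]
```

View pics/c20.png

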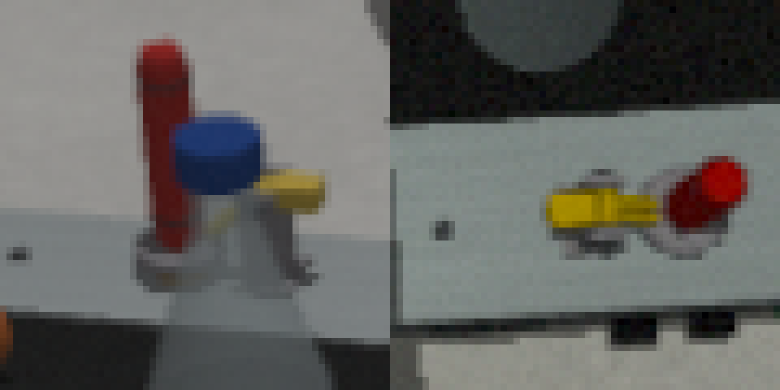

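View pics/top14.png

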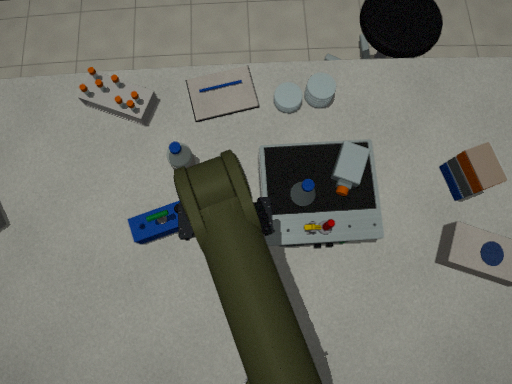

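The top view shows the collar on the bush with the yellow keeper nose lying over its edge (crop (650,210)) and the flasks in place. I'll check heights numerically.

```bash
python3 - <<'E'
from h import *
a=load('top14');b=load('scene14')
def cen(im,x0,x1,y0,y1):
    h=cv2.cvtColor(im['pixels'],cv2.COLOR_RGB2HSV);H=h[...,0].astype(int);m=((H<4)|(H>174))&(h[...,1]>150)&(h[...,2]>60);k=np.zeros_like(m);k[y0:y1,x0:x1]=1;m&=k
    return m
m=cen(a,300,345,205,245);P=cloud(a);q=P[m];q=q[q[:,2]>.2];print('top of pin cloud',np.median(q,0).round(4),np.percentile(q[:,2],[50,90]).round(4),len(q))
C=P[195+185//6:195+260//6+1,280+(640-390)//7:280+(735-390)//7]; 
for v in range(223,235): print(v,(P[v,316:336,2]*1000).round(0).astype(int))
h=hsv=cv2.cvtColor(a['pixels'],cv2.COLOR_RGB2HSV); 
m=(abs(h[...,0].astype(int)-26)<6)&(h[...,1]>150); m[:,:300]=0;m[:,335:]=0;m[:215]=0;m[240:]=0
v,u=np.nonzero(m); print('keeper px',u.min(),u.max(),'z', (P[m][:,2].min(),P[m][:,2].max()))
# same in top0
p0=load('top0');h=cv2.cvtColor(p0['pixels'],cv2.COLOR_RGB2HSV); print('platform top0/now flask cap:')
for im in(p0,a):
    h=cv2.cvtColor(im['pixels'],cv2.COLOR_RGB2HSV); mm=(abs(h[...,0].astype(int)-114)<8)&(h[...,1]>150);mm[:,:290]=0;mm[:,325:]=0;mm[:170]=0;mm[200:]=0
    v,u=np.nonzero(mm); print(u.mean().round(1),v.mean().round(1))
E
```

```text
top of pin cloud [ 0.4755 -0.1395  0.2074] [0.2074 0.2104] 46
223 [108 107 108 124 124 125 121 137 170 182 198 202 208 207 208 208 207 210
 206 109]
224 [111 109 120 120 122 125 138 154 173 185 198 203 206 205 209 206 211 211
 201 110]
225 [137 142 137 130 124 124 141 159 172 183 195 201 202 211 207 209 208 208
 108 108]
226 [143 139 137 135 133 121 145 154 172 180 184 193 201 205 207 206 205 200
 109 110]
227 [144 138 138 126 124 120 138 156 165 171 182 189 197 198 201 199 109 107
 109 107]
228 [143 141 136 136 127 123 141 147 157 165 172 173 179 181 122 122 114 108
 110 107]
229 [143 140 137 132 132 123 120 139 146 151 156 159 156 122 121 121 107 111
 110 110]
230 [111 107 120 122 121 123 121 125 136 138 140 141 122 122 125 109 107 106
 108 108]
231 [150 107 107 121 125 123 122 122 124 126 121 120 126 121 120 108 107 106
 106 106]
232 [108 105 104 109 121 126 122 122 119 121 123 120 121 121 110 109 108 113
 108 108]
233 [110 108 107 110 109 123 123 122 120 121 120 122 120 109 110 110 106 111
 104 106]
234 [112 109 108 111 109 110 113 112 119 121 109 109 105 109 107 110 108 111
 106 108]
keeper px 304 320 z (np.float64(0.10597191400913109), np.float64(0.16099281946586763))
platform top0/now flask cap:
300.9 184.9
307.9 184.8
```

Collar top reads z ≈ 0.122 (expected 0.123 home), the pin top 0.208 (expected 0.209), and the nose lies over the collar. The conical flask rode along with the platform (7 px ≈ 17 mm, same as the platform). I'm handing it in.

```bash
python3 -c "
from bench import workorder
print(workorder.close_job())"
```

```text
the job is handed in; nothing more can be done
None
```

The shaker's platform is locked: the pin is fully home in the socket, the keeper has fallen back over its collar, and the gripper has let go and moved clear. The job was handed in at about 28 s of the 53 s allowed.

**What I did:** I took the red pin from the stand, put it through the bush onto the deck and slid it with the platform. There was no socket on the +y side, right up to the end stop. On the −y side the tip dropped in at about y −0.139, roughly 19 mm from mid-stroke. When I opened the fingers to regrip higher, the pin slid most of the way home on its own. I gripped it again and pushed down with 21 N, and it did not move further.

**Last checks:**

| Check | Measured | Expected |
|---|---|---|
| Collar top height | about 122 mm | 123 mm |
| Pin top height | about 208 mm | 209 mm |
| Keeper nose | seen over the collar edge | over the collar edge |
| Conical flask shift | about 17 mm | about 16–17 mm, the platform's own movement |

**What went wrong or was not checked:**
- On the first slide to −y the pin pivoted in the jaws and leaned to about 14°. I let go, turned the gripper 90°, gripped it upright again and repeated the search.
- During that slide the platform moved only about 5 mm, so that pass did not count as a search.
- The cameras disagreed by 2–3 mm, about what their stated calibration error allows.
- I checked the culture flask, the bottle and the other two tools only by eye in the last pictures, and they looked undisturbed.

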